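Turn the pan handles in and close the bench gauge on the tube

ROBOT

A 7-joint arm with a two-finger parallel gripper is mounted at the origin on the work surface. World frame = base frame: x ahead of the robot, y to its left, z up, the work surface at z = 0. Lengths are in m, angles in rad, forces in N, time in s.
With the tool pointing down it reaches from about 0.4 to 0.85 m from the base axis. Payload 10.4 kg.
Tool frame: the origin (TCP) lies where the fingers leave the gripper's body, on its centre line; the fingertips stand 70 mm ahead of it and the grasp point (between the pads) lies r.grip_depth ahead of it (r.grip_depth is the distance from the TCP to the grasp point, in m); z points along the fingers, y is the direction in which the jaws open and shut (so a half turn about z gives the same grasp; the last joint's range is limited). The gripper opens to 87 mm and grips with 3 to 60 N. Pads are 19 mm wide; open, the fingers measure 117 mm over their backs; the gripper's body (75 mm by 190 mm) begins 51 mm behind the grasp point.
Start: joints at [1.11, 0.332, -0.065, 1.46, 0.022, 1.35, -0.088], TCP at [0.265, -0.566, 0.292] pointing down, gripper open.
Joint ranges: [-2.6, 2.6], [-0.5, 2.12], [-1.47, 1.34], [0.16, 2.42], [-1.27, 4.41], [0.06, 2.06], [-2.6, 2.6]. Speed limits (rad/s): [2.22, 2.22, 2.79, 2.79, 3.14, 3.14, 3.14].

INTERFACE

Orientations are given as a unit quaternion [x, y, z, w].
In Python, from bench import monitor, viewer, workorder, nets, r gives the robot as it stands.
- The arm moves only by the tool drive_tool, never from a script. Its argument "plan" is a list of rows, each an object of numbers: "rx", "ry", "rz": the turn, a rotation vector about the tool's x, y, z in units of 360 degrees (1.0 is 360 degrees); "x", "y", "z": the shift along the tool's x, y, z in units of 1000 mm (1.0 is 1000 mm); "fingers": the opening, from 0 (shut) to 1 (fully open). In form: [{"rx": .., "ry": .., "rz": .., "x": .., "y": .., "z": .., "fingers": ..}, ...]. A call has 1 to 12 rows; each row is the pose to reach, as a shift and turn from the pose commanded when the call began, along the tool's axes at that moment, turning the shorter way round; what a row does not reach only later rows make up. A row lasts 1/8 s, in which the tool goes at most 62.5 mm and 10.7 degrees, less where a joint would pass 70% of its speed; a pose out of reach is approached as far as the arm can. A call with a number of a shift or a turn outside -1 to 1 is refused whole. A call with a gripper value outside its range is refused whole. The fingers move at their own pace and stop on an object; "squeeze" is the grip in N (left out, the last holds). Time passes only in rows, so rows that repeat a pose let the fingers close. It gives the time, the measured TCP pose, the force and the opening at its end, in the units of the state.
- monitor.read_state(): the state, without advancing time (a new reading comes with each control period).
- viewer.camera(name): name is "scene" or "side" or "wrist"; returns a dict with "color" (420x560x3 uint8, red, green, blue), "depth" (420x560 float32, m along the optical axis (not along the pixel's ray), 0 where there is no reading), "camera_matrix" (3x3 intrinsics, pixels), "D" ([k1, k2, p1, p2, k3] as OpenCV has them; the pictures are not rectified), "xyz" and "rotation" of the camera in the world. Camera axes: x right, y down, z forward; pixel columns grow to the right and rows downward; lengths in m; the calibration is good to about 2 mm. A picture is of the moment at which its call begins.
- workorder.close_job(): hands the job in, once; it reports no verdict.
Trained networks look in the newest picture that a camera, given by its name, has taken for a name from the list of things; names that differ only in an ending like _2 or _b are one class to them, and where a whole thing is asked for, a point or a joint stands for the part that bears it (a point fixed in the world has none). Each returns a list of dicts, best first, with "confidence" (0 to 1); they miss things now and then, are a little off and sometimes report something else, mostly with a low value. They report only what shows in the picture. A call takes as long as a camera call. They do not tell look-alikes from the thing itself.
- nets.find_in(label, camera): "centre" ([x, y, z] in m, in world coordinates, good to about 4 mm: the middle of the surface that is visible of it).
- nets.regions_of(label, camera): "region" (420x560 bool, what is visible of it).
The state is a dict: "time": time; "joint_positions": joint angles; "joint_vel": joint speeds; "joint_torque": joint torques, N m; "ee_pos": TCP position; "eef_rot": TCP orientation; "ft_force": force on the tool from outside, world axes, zero at the start; "torque": the same for the moment, N m; "width": finger opening in m.
Only numpy, scipy, OpenCV 4.12 (cv2) and the standard library are available. Lean on these libraries where they do the work, as an engineer would, in place of code of your own. Each camera call takes 0.05 s, during which the arm holds its last target.

TASK

The handles of the skillet and the saucepan stick out over the long measuring gauge. Turn each of these two pans where it stands on its mat, without lifting or tipping it, until its handle is wholly off the gauge and a finger's width (20 mm) clear of the other pans, their handles and the carton; only then slide the gauge's jaw along until it has pushed the rectangular tube flat against the fixed jaw and closed snugly on it, without twisting the sliding jaw askew, and let go. Leave everything else where it is.

Things in the scene. Friction and masses are not known exactly. Their poses are not given: they have to be found in the camera images.
- gauge: Bench length gauge fixed to the bench: a dark steel base plate 740 mm long (along its y), reaching from x = -60 to +50 mm, 12 mm thick, with an aluminium graduated beam (22 mm wide, top at 30 mm) along it at x = -40 mm. Origin: on the bench under the middle of the length. +y points along the beam from the sliding jaw to the fixed jaw; +x points away from the robot, towards the pans.
- fixed_face (a point): Middle of the fixed jaw's inner face (gauge x = 0, y = +310, z = 35 mm). The fixed jaw is a steel block 26 mm thick, 75 mm high, across the whole base plate.
- carriage (a joint): Travel of the sliding jaw along the gauge's +y, in m: 0 = fully open (590 mm between the jaw faces); gap between faces = 0.590 - value, so about 0.540 when snug on the tube. Starts between 0 and 0.03. Sliding friction about 1.5 N; it stays where it is left.
- jaw (a joint): Askew twist of the sliding jaw on its carriage about the vertical, in rad: 0 = square. A stiff spring (6 N m/rad) holds it square; it turns about a vertical axis on the beam (gauge x = -40 mm), in line with the blade's inner face. More than 0.10 rad is too much. Nothing larger than about 12 N is needed to close the jaw.
- jaw_fin (a point): Grip point on the sliding jaw's upright aluminium fin, 95 mm above the bench, over the beam. The fin is 10 mm thick along the gauge's y, 34 mm wide along x, from 46 to 116 mm high; it stands on a carriage block 36 x 48 mm whose top is at 47 mm. Pinch it from above with the fingers closing along the gauge's y.
- jaw_face (a point): Point on the sliding jaw's inner face, at gauge x = +5 mm, 35 mm high. The blade is 14 mm thick (behind this face), 84 mm long across the base (gauge x = -37 to +47 mm), 16 to 75 mm high; its face is 26 mm ahead (+y) of the fin's centre.
- tube: The part to be gauged: a loose offcut of aluminium rectangular tube, 70 mm long (its x), 50 mm wide (its y, the size that is gauged), 40 mm high, 250 g, lying on the gauge's base plate (12 mm up), behind the beam and near the fixed jaw, a little askew and up to 25 mm from it. Origin: centre of its underside.
- skillet: Wide shallow round aluminium parts pan holding bolts: radius 65 mm, 48 mm high, on a black rubber mat 3 mm thick; about 0.6 kg. Origin: centre of its underside. Its one straight steel handle runs along its own -x, bar 16 mm wide and 12 mm thick, centred 40 mm above the origin, from the rim to 145 mm from the centre.
- skillet_tip (a point): End of the skillet's handle (145 mm from the pan's centre, mid thickness).
- saucepan: Deep narrower round aluminium parts pan holding bolts: radius 50 mm, 75 mm high, on a like mat; about 0.5 kg. Origin: centre of its underside. Straight steel handle along its own -x, 16 mm wide and 12 mm thick, centred 62 mm above the origin, from the rim to 145 mm from the centre.
- saucepan_tip (a point): End of the saucepan's handle (145 mm from the pan's centre, mid thickness).
- milk_pan: Smallest pan, to be left alone: radius 40 mm, 58 mm high, standing between the two others, a little further back, sometimes less than 10 mm from their rims. Origin: centre of its underside. Black handle along its own -x, 12 mm thick, 16 mm wide, 50 mm up, to 115 mm from the centre, pointing more or less away from the robot.
- carton: Closed cardboard carton, 100 (x) x 80 (y) x 85 mm high, standing outside one of the two pans; leave alone. Origin: centre of its underside.
- clipboard: Clipboard lying flat outside the other pan, 130 (x) x 90 (y) mm, 10 mm high at the board, 11 mm at the clip: a handle may pass or stay above it. Leave alone. Origin: centre of its underside.
- tape_roll: Roll of clear tape lying flat, radius 48 mm, 45 mm high; leave alone. Origin: centre of its underside.
- bottle: Upright white bottle, radius 30 mm, 140 mm high; leave alone. Origin: centre of its underside.
Not all that is in view belongs to the job. Leave any blue or orange look-alike of the skillet alone.

How it is judged:
By the outcome, as a careful person would: the job done as asked, in the order asked, and still so for the second after the job is handed in, with the robot touching nothing.
It also fails if it takes over 72 s, if anything falls off the work surface, if the arm or the gripper's body presses on something with over 40 N, if the wrist force passes 120 N, or if a joint passes its speed limit or range.

## Working session

There is one attempt and no reset: what is moved stays moved. The work goes in short steps, Python scripts to look and compute and a tool call to move; the robot and the scene stay as the last step left them, time stands still between calls to the robot, and variables do not carry over. Pictures are saved under pics/ and viewed, and the job is handed in when it is done.

Besides the shell and the picture viewer there is one more tool, called after "Call:" by a JSON object that holds its "api" and its "payload". drive_tool: Moves the arm, as the interface text tells. Its arguments: {"type":"object","properties":{"plan":{"type":"array","items":{"type":"object","properties":{"rx":{"type":"number","minimum":-1,"maximum":1},"ry":{"type":"number","minimum":-1,"maximum":1},"rz":{"type":"number","minimum":-1,"maximum":1},"x":{"type":"number","minimum":-1,"maximum":1},"y":{"type":"number","minimum":-1,"maximum":1},"z":{"type":"number","minimum":-1,"maximum":1},"fingers":{"type":"number"}}}},"squeeze":{"type":"number"}},"required":["plan"]}

```bash
mkdir -p pics; ls; cat > h.py <<'E'
from bench import monitor, viewer, workorder, nets, r
import numpy as np, cv2
from scipy.spatial.transform import Rotation as R
def Rm(c):
    q=np.array(c["rotation"],float)
    return q if q.shape==(3,3) else R.from_quat(q).as_matrix()
def cloud(c):
    d=c["depth"];K=np.array(c["camera_matrix"]);D=np.array(c["D"],float)
    v,u=np.mgrid[0:d.shape[0],0:d.shape[1]]
    p=cv2.undistortPoints(np.stack([u,v],-1).reshape(-1,1,2).astype(float),K,D).reshape(d.shape+(2,))
    P=np.dstack([p[...,0]*d,p[...,1]*d,d])
    W=P@Rm(c).T+np.array(c["xyz"])
    W[d<=0]=np.nan
    return W
def proj(c,X):
    X=np.atleast_2d(X);Rc=Rm(c).T
    rv=cv2.Rodrigues(Rc)[0];t=-Rc@np.array(c["xyz"])
    return cv2.projectPoints(X.astype(float),rv,t,np.array(c["camera_matrix"]),np.array(c["D"],float))[0].reshape(-1,2)
def save(c,n,s=1): 
    cv2.imwrite(f"pics/{n}.png",cv2.cvtColor(c["color"],cv2.COLOR_RGB2BGR))
E
python3 - <<'E'
from h import *
print(r.grip_depth)
s=monitor.read_state();print(s)
for n in ["scene","side","wrist"]:
    c=viewer.camera(n);save(c,n+"0");print(n,c["xyz"],c["rotation"],c["camera_matrix"],c["D"])
    for l in ["gauge","jaw","jaw_fin","tube","skillet","saucepan","milk_pan","carton","clipboard","tape_roll","bottle","skillet_tip","saucepan_tip","fixed_face","jaw_face"]:
        try:
            print(l,[(np.round(o["centre"],3).tolist(),round(o["confidence"],2),proj(c,np.array(o["centre"])).round().tolist()) for o in nets.find_in(l,n)])
        except Exception as e: print(l,e)
E
```

```text
pics
0.051
{'time': 0.0, 'joint_positions': array([ 1.11043811,  0.33286335, -0.06470337,  1.46096644,  0.02159093,
        1.34989439, -0.088446  ]), 'joint_vel': array([-2.08325523e-03, -6.11883631e-04,  7.99433120e-04,  6.16795305e-04,
        9.98742389e-05,  1.03811608e-03, -7.08754775e-04]), 'joint_torque': array([-1.00899058e-03, -6.23242092e+01,  2.48283515e-02, -3.89894664e+01,
       -6.13285205e-02,  3.98570951e-02,  1.13349743e-04]), 'ee_pos': array([ 0.26481982, -0.56579415,  0.2914472 ]), 'eef_rot': array([ 9.76132868e-01,  2.17172994e-01, -1.84005213e-04, -6.94213454e-04]), 'ft_force': array([ 0.27825215,  0.55261108, -0.60278712]), 'torque': array([ 0.02954354,  0.0121105 , -0.04842714]), 'width': 0.08714118801851108}
scene [ 1.1700376  -0.18180612  0.77264766] [ 0.77454459  0.49011988 -0.20773252 -0.34162902] [[392.56890087   0.         280.59855476]
 [  0.         392.56890087 206.12196543]
 [  0.           0.           1.        ]] [-0.10647904  0.          0.          0.          0.        ]
gauge [([0.441, -0.087, 0.011], 0.81, [[190.0, 237.0]]), ([0.587, -0.165,
[... 2840 characters left out ...]
), ([0.404, -0.288, 0.057], 0.64, [[372.0, 178.0]])]
jaw_face [([0.406, -0.293, 0.056], 0.9, [[373.0, 178.0]])]
wrist [ 0.32606882 -0.53711584  0.38540348] [ 0.83713358 -0.53275797 -0.06639074  0.10473097] [[349.80277545   0.         286.59461229]
 [  0.         349.80277545 209.94338983]
 [  0.           0.           1.        ]] [0.01713199 0.         0.         0.         0.        ]
gauge [([0.368, -0.379, 0.01], 0.69, [[156.0, 7.0]])]
jaw []
jaw_fin []
tube []
skillet []
saucepan []
milk_pan []
carton []
clipboard []
tape_roll [([0.366, -0.383, 0.014], 0.43, [[158.0, 10.0]])]
bottle []
skillet_tip []
saucepan_tip []
fixed_face [([0.367, -0.381, 0.016], 0.77, [[155.0, 8.0]])]
jaw_face []
```

View pics/scene0.png

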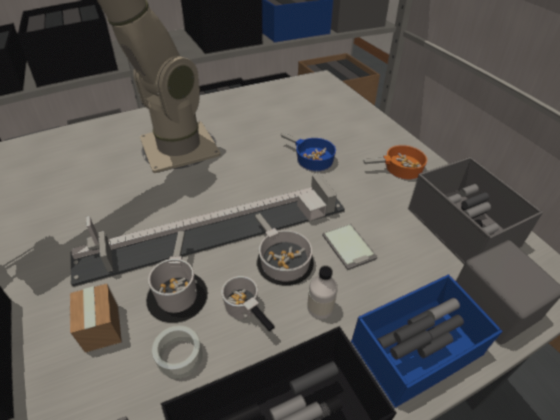

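View pics/side0.png

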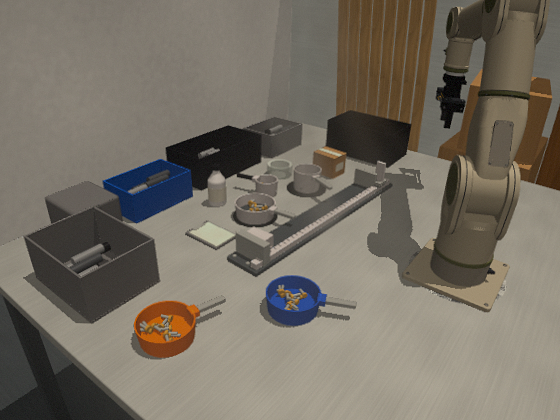

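```bash
python3 - <<'E'
from h import *
# top-down height map/color orthophoto merged
W=700;H=640 # y from 0.5..-0.5?; 1px=1.5mm
img=np.zeros((H,W,3),np.uint8);z=np.full((H,W),-1.)
for n in ["scene","side"]:
    c=viewer.camera(n);P=cloud(c)
    np.savez(f"{n}.npz",P=P,col=c["color"])
    ok=~np.isnan(P[...,0])
    p=P[ok];col=c["color"][ok]
    u=((0.45-p[:,1])/0.0014).astype(int);v=((0.95-p[:,0])/0.0014).astype(int)
    k=(u>=1)&(u<W-1)&(v>=1)&(v<H-1)
    for a,b,zz,cc in zip(u[k],v[k],p[k,2],col[k]):
        s=z[b-1:b+2,a-1:a+2]; m=s<zz
        s[m]=zz; img[b-1:b+2,a-1:a+2][m]=cc
cv2.imwrite("pics/top0.png",img[...,::-1]);np.save("z.npy",z)
E
```

```text
(no output)
```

View pics/top0.png

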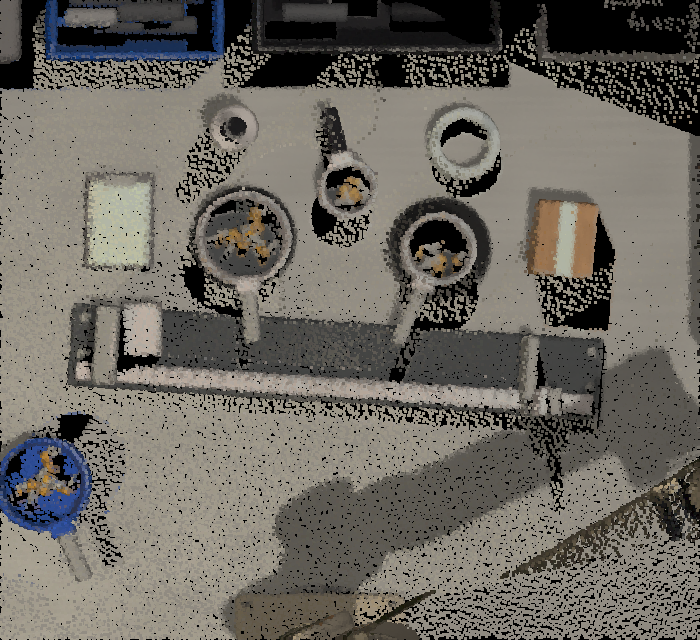

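The ortho view shows the aluminium skillet at scene (285,255), with blue (316,153) and orange (405,161) look-alikes. It also shows the saucepan at (173,285), the tube at (313,203) beside the fixed jaw, and the sliding jaw at (97,240). The skillet meant is the aluminium one, because its handle lies over the gauge. I'll fit the geometry now.

```bash
cat > fit.py <<'E'
from h import *
from scipy.optimize import least_squares
def pts(cams=("scene","side")):
    o=[];k=[]
    for n in cams:
        c=viewer.camera(n);P=cloud(c);ok=~np.isnan(P[...,0]);o.append(P[ok]);k.append(c["color"][ok])
    return o,k
def circ(p,x0,r):
    f=lambda a:np.hypot(p[:,0]-a[0],p[:,1]-a[1])-r
    return least_squares(f,x0,loss="soft_l1",f_scale=0.002)
def pan(P,c,r,zt,name):
    d=np.hypot(P[:,0]-c[0],P[:,1]-c[1])
    # rim: top
    m=(abs(P[:,2]-zt)<0.008)&(abs(d-r)<0.015)
    s=circ(P[m],c,r-0.001);q=s.x
    print(name,"rim n",m.sum(),"centre",q.round(4),"res",np.abs(s.fun).mean().round(4),"z",np.percentile(P[m,2],[50,95]).round(4))
    return q
def handle(P,q,r,zc,L,name):
    d=np.hypot(P[:,0]-q[0],P[:,1]-q[1])
    m=(d>r+0.012)&(d<L+0.006)&(P[:,2]>zc-0.004)&(P[:,2]<zc+0.02)
    if m.sum()<10: print(name,"handle few",m.sum());return
    h=P[m];a=np.arctan2(h[:,1]-q[1],h[:,0]-q[0])
    med=np.angle(np.exp(1j*a).mean())
    k=abs(np.angle(np.exp(1j*(a-med))))<0.3; h=h[k]
    v=h[:,:2]-h[:,:2].mean(0);u=np.linalg.svd(v,full_matrices=False)[2][0]
    if u@(h[:,:2].mean(0)-q)<0:u=-u
    t=(h[:,:2]-q)@u
    n=np.array([-u[1],u[0]]);w=(h[:,:2]-q)@n
    print(name,"handle n",k.sum(),"dirdeg fit",np.degrees(np.arctan2(u[1],u[0])).round(1),"mean",np.degrees(np.angle(np.exp(1j*a[k]).mean())) if 0 else np.degrees(med).round(1),"offset",w.mean().round(4),"width",np.ptp(np.percentile(w,[3,97])).round(4),"tmax",np.percentile(t,99).round(4),"ztop",np.percentile(h[:,2],[50,90]).round(4))
E
python3 - <<'E'
from fit import *
o,k=pts()
for nm,P in [("scene",o[0]),("side",o[1]),("both",np.vstack(o))]:
    print("==",nm)
    qs=pan(P,(0.618,0.108),0.065,0.051,"skillet");handle(P,qs,0.065,0.043,0.145,"skillet")
    qa=pan(P,(0.600,-0.165),0.05,0.078,"saucepan");handle(P,qa,0.05,0.065,0.145,"saucepan")
    qm=pan(P,(0.688,-0.037),0.04,0.058,"milk")
    pan(P,(0.754,-0.197),0.048,0.045,"tape")
    # fin
    m=(P[:,2]>0.09)&(P[:,2]<0.125)&(abs(P[:,0]-0.4)<0.06)&(abs(P[:,1]+0.3)<0.06)
    f=P[m];print("fin",m.sum(),np.percentile(f,[2,50,98],axis=0).round(4).tolist())
    m=(P[:,2]>0.065)&(P[:,2]<0.085)&(abs(P[:,0]-0.43)<0.08)&(abs(P[:,1]+0.29)<0.06)
    f=P[m];print("blade",m.sum(),np.percentile(f,[2,50,98],axis=0).round(4).tolist())
    v=f[:,:2]-f[:,:2].mean(0)
    # beam top
    m=(abs(P[:,2]-0.030)<0.004)&(P[:,1]<0.22)&(P[:,1]>-0.23)&(P[:,0]<0.45)&(P[:,0]>0.36)
    f=P[m];ln=cv2.fitLine(f[:,:2].astype(np.float32),cv2.DIST_HUBER,0,.01,.01).ravel();print("beam",m.sum(),"dx/dy",(ln[0]/ln[1]).round(4),"x at y=0",(ln[2]-ln[3]*ln[0]/ln[1]).round(4),"z",np.median(f[:,2]).round(4))
    m=(abs(P[:,2]-0.052)<0.004)&(abs(P[:,0]-0.48)<0.06)&(abs(P[:,1]-0.25)<0.06)
    f=P[m];print("tube top",m.sum(),cv2.minAreaRect(f[:,:2].astype(np.float32)*1000))
    m=(abs(P[:,2]-0.075)<0.004)&(abs(P[:,0]-0.46)<0.1)&(abs(P[:,1]-0.3)<0.05)
    f=P[m];print("fixed top",m.sum(),cv2.minAreaRect(f[:,:2].astype(np.float32)*1000))
    m=(abs(P[:,2]-0.085)<0.004)&(abs(P[:,0]-0.61)<0.08)&(abs(P[:,1]+0.34)<0.06)
    f=P[m];print("carton top",m.sum(),cv2.minAreaRect(f[:,:2].astype(np.float32)*1000))
E
```

```text
== scene
skillet rim n 457 centre [0.6166 0.1064] res 0.0028 z [0.0499 0.0535]fit.py:25: RuntimeWarning: Mean of empty slice.
  v=h[:,:2]-h[:,:2].mean(0);u=np.linalg.svd(v,full_matrices=False)[2][0]
  ret = um.true_divide(
Traceback (most recent call last):
  File "fit.py", line 25, in handle
    v=h[:,:2]-h[:,:2].mean(0);u=np.linalg.svd(v,full_matrices=False)[2][0]
                                ~~~~~~~~~~~~~~~~~~~~~~~~~~~~~~~~~~~~~~~^^^
IndexError: index 0 is out of bounds for axis 0 with size 0
```

```bash
sed -i 's/def handle(P,q,r,zc,L,name):/def handle(P,q,r,zc,L,name,g):/; s/med=np.angle(np.exp(1j\*a).mean())/med=np.radians(g)/; s/zc+0.02)/zc+0.013)/' fit.py
cat > look.py <<'E'
from fit import *
import sys
def run(gs,ga):
    o,k=pts()
    for nm,P in [("scene",o[0]),("side",o[1]),("both",np.vstack(o))]:
        print("==",nm)
        qs=pan(P,(0.618,0.108),0.065,0.051,"skillet");handle(P,qs,0.065,0.043,0.145,"skillet",gs)
        qa=pan(P,(0.600,-0.165),0.05,0.078,"saucepan");handle(P,qa,0.05,0.065,0.145,"saucepan",ga)
        qm=pan(P,(0.688,-0.037),0.04,0.058,"milk")
        pan(P,(0.754,-0.197),0.048,0.045,"tape")
        m=(P[:,2]>0.09)&(P[:,2]<0.125)&(abs(P[:,0]-0.4)<0.06)&(abs(P[:,1]+0.3)<0.06)
        f=P[m];
        if len(f):print("fin",m.sum(),np.percentile(f,[2,50,98],axis=0).round(4).tolist())
        m=(P[:,2]>0.065)&(P[:,2]<0.085)&(abs(P[:,0]-0.44)<0.08)&(abs(P[:,1]+0.29)<0.06)
        f=P[m]
        if len(f)>5:print("blade",m.sum(),cv2.minAreaRect(f[:,:2].astype(np.float32)*1000))
        m=(abs(P[:,2]-0.030)<0.004)&(P[:,1]<0.22)&(P[:,1]>-0.23)&(P[:,0]<0.45)&(P[:,0]>0.36)
        f=P[m];ln=cv2.fitLine(f[:,:2].astype(np.float32),cv2.DIST_HUBER,0,.01,.01).ravel();print("beam",m.sum(),"dx/dy",(ln[0]/ln[1]).round(4),"x at y=0",(ln[2]-ln[3]*ln[0]/ln[1]).round(4),"z",np.median(f[:,2]).round(4))
        for t,z,x,y,w in [("tube",.052,.48,.25,.06),("fixed",.075,.46,.3,.08),("carton",.085,.61,-.34,.08)]:
            m=(abs(P[:,2]-z)<0.004)&(abs(P[:,0]-x)<w)&(abs(P[:,1]-y)<w)
            f=P[m]
            if len(f)>5:
              b=cv2.minAreaRect(f[:,:2].astype(np.float32)*1000);print(t,m.sum(),np.round(b[0],1),np.round(b[1],1),round(b[2],1))
    for n in ["scene","side"]:
        for l in ["jaw_fin","skillet_tip","saucepan_tip"]:
            pass
if __name__=="__main__": run(float(sys.argv[1]),float(sys.argv[2]))
E
python3 look.py -176 158
```

```text
== scene
skillet rim n 456 centre [0.6164 0.1066] res 0.0028 z [0.0499 0.0533]
skillet handle n 128 dirdeg fit -174.1 mean -176.0 offset 0.0 width 0.0153 tmax 0.1419 ztop [0.0485 0.0506]
saucepan rim n 463 centre [ 0.6016 -0.1656] res 0.0027 z [0.0764 0.0801]
saucepan handle n 191 dirdeg fit 155.2 mean 158.0 offset 0.0009 width 0.0154 tmax 0.1421 ztop [0.072  0.0734]
milk rim n 398 centre [ 0.6881 -0.0383] res 0.0034 z [0.0575 0.0603]
tape rim n 828 centre [ 0.7506 -0.2007] res 0.0048 z [0.0452 0.0478]
fin 91 [[0.3717, -0.3156, 0.0904], [0.3951, -0.3091, 0.1116], [0.406, -0.3055, 0.1186]]
blade 221 ((425.7607727050781, -303.2086181640625), (30.997468948364258, 100.58101654052734), 86.99860382080078)
beam 1094 dx/dy 0.0689 x at y=0 0.4102 z 0.0302
tube 387 [479.1 258.8] [101.6  83.2] 11.4
fixed 245 [466.9 299. ] [ 27.3 108.1] 86.1
carton 1598 [ 614.8 -342.2] [ 81.3 102.3] 84.9
== side
skillet rim n 304 centre [0.6153 0.1101] res 0.0029 z [0.05   0.0542]
skillet handle n 112 dirdeg fit -174.3 mean -176.0 offset -0.0046 width 0.0143 tmax 0.1432 ztop [0.0486 0.0519]
saucepan rim n 164 ce
[... 864 characters left out ...]
saucepan rim n 627 centre [ 0.6012 -0.1647] res 0.0029 z [0.0762 0.0803]
saucepan handle n 284 dirdeg fit 155.8 mean 158.0 offset -0.0011 width 0.0187 tmax 0.1434 ztop [0.072  0.0739]
milk rim n 561 centre [ 0.6877 -0.0373] res 0.0034 z [0.0575 0.0608]
tape rim n 972 centre [ 0.7505 -0.2003] res 0.0048 z [0.0451 0.048 ]
fin 166 [[0.3705, -0.3152, 0.0903], [0.3909, -0.307, 0.107], [0.4064, -0.2989, 0.1185]]
blade 357 ((423.2632751464844, -298.2105712890625), (41.40652847290039, 106.54486083984375), 86.0479965209961)
beam 1668 dx/dy 0.0655 x at y=0 0.4094 z 0.0305
tube 559 [479.8 259.2] [101.5  84.7] 12.5
fixed 498 [467.  301.3] [ 31.9 108. ] 87.1
carton 1814 [ 616.  -337.8] [ 89.7 108.6] 84.4
```

Call:
{"api": "drive_tool", "payload": {"plan": [{"x": 0.04,"y": -0.03,"z": 0.01,"rz": -0.03,"fingers": 0.6},{"x": 0.08,"y": -0.06,"z": 0.02,"rz": -0.06,"fingers": 0.6},{"x": 0.12,"y": -0.09,"z": 0.03,"rz": -0.09,"fingers": 0.6},{"x": 0.16,"y": -0.12,"z": 0.04,"rz": -0.12,"fingers": 0.6},{"x": 0.2,"y": -0.15,"z": 0.05,"rz": -0.15,"fingers": 0.6},{"x": 0.24,"y": -0.18,"z": 0.06,"rz": -0.18,"fingers": 0.6},{"x": 0.28,"y": -0.21,"z": 0.07,"rz": -0.21,"fingers": 0.6},{"x": 0.32,"y": -0.24,"z": 0.08,"rz": -0.24,"fingers": 0.6},{"x": 0.36,"y": -0.28,"z": 0.08,"rz": -0.27,"fingers": 0.6},{"x": 0.39,"y": -0.305,"z": 0.08,"rz": -0.3,"fingers": 0.6},{"x": 0.397,"y": -0.31,"z": 0.08,"rz": -0.33,"fingers": 0.6},{"x": 0.397,"y": -0.31,"z": 0.08,"rz": -0.364,"fingers": 0.6}]}}

```text
validation failed for argument at $.pl...
```

```bash
cat >> h.py <<'E'
def tool(s=None):
    s=s or monitor.read_state();M=R.from_quat(s["eef_rot"]).as_matrix()
    return s,M,np.degrees(np.arctan2(M[1,0],M[0,0]))
def shift(target,s=None):
    s,M,_=tool(s);return (M.T@(np.array(target)-s["ee_pos"])).round(4)
E
python3 - <<'E'
from h import *
s,M,y=tool();print(s["time"],s["ee_pos"],y,M.round(3).tolist(),s["joint_positions"].round(2),s["ft_force"])
c=viewer.camera("wrist");save(c,"w1")
print(shift([.4932,-.117,.117]))
P=cloud(c);np.save("w1.npy",P)
from fit import pan,handle
p=P[~np.isnan(P[...,0])]
q=pan(p,(0.601,-.165),.05,.078,"sp");handle(p,q,.05,.065,.145,"sp",156)
E
```

```text
2.7 [ 0.26497438 -0.56605089  0.29229861] 25.086022667374692 [[0.906, 0.424, 0.0], [0.424, -0.906, -0.0], [-0.0, 0.0, -1.0]] [ 1.11  0.33 -0.06  1.46  0.02  1.35 -0.09] [-0.15378977 -0.19457371 -1.32266754]
[ 0.3971 -0.31    0.1753]fit.py:16: RuntimeWarning: Mean of empty slice.
  print(name,"rim n",m.sum(),"centre",q.round(4),"res",np.abs(s.fun).mean().round(4),"z",np.percentile(P[m,2],[50,95]).round(4))
  ret = ret.dtype.type(ret / rcount)
Traceback (most recent call last):
  File "fit.py", line 16, in pan
    print(name,"rim n",m.sum(),"centre",q.round(4),"res",np.abs(s.fun).mean().round(4),"z",np.percentile(P[m,2],[50,95]).round(4))
                                                                                           ~~~~~~~~~~~~~^^^^^^^^^^^^^^^^
IndexError: index -1 is out of bounds for axis 0 with size 0
```

View pics/w1.png

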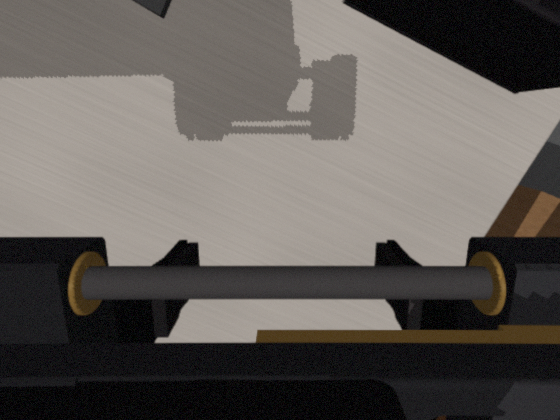

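The tool refused that call whole and nothing moved. The wrist picture shows only bench and the gripper's own fingers. I'll try one row with every key filled in.

Call:
{"api": "drive_tool", "payload": {"plan": [{"rx": 0,"ry": 0,"rz": -0.03,"x": 0.04,"y": -0.03,"z": 0.01,"fingers": 0.6}]}}

```text
time: 2.88
ee_pos: [0.2863, -0.5241, 0.2823]
eef_rot: [0.952, 0.306, -0.001, 0.001]
ft_force: [0.9, 0.6, 0.6]
width: 0.0828
```

Call:
{"api": "drive_tool", "payload": {"plan": [{"rx": 0,"ry": 0,"rz": -0.03,"x": 0.04,"y": -0.02,"z": 0.01,"fingers": 0.6},{"rx": 0,"ry": 0,"rz": -0.06,"x": 0.08,"y": -0.04,"z": 0.02,"fingers": 0.6},{"rx": 0,"ry": 0,"rz": -0.09,"x": 0.12,"y": -0.06,"z": 0.03,"fingers": 0.6},{"rx": 0,"ry": 0,"rz": -0.12,"x": 0.16,"y": -0.08,"z": 0.04,"fingers": 0.6},{"rx": 0,"ry": 0,"rz": -0.15,"x": 0.2,"y": -0.1,"z": 0.05,"fingers": 0.6},{"rx": 0,"ry": 0,"rz": -0.18,"x": 0.24,"y": -0.12,"z": 0.06,"fingers": 0.6},{"rx": 0,"ry": 0,"rz": -0.21,"x": 0.28,"y": -0.145,"z": 0.07,"fingers": 0.6},{"rx": 0,"ry": 0,"rz": -0.24,"x": 0.32,"y": -0.165,"z": 0.07,"fingers": 0.6},{"rx": 0,"ry": 0,"rz": -0.27,"x": 0.36,"y": -0.185,"z": 0.07,"fingers": 0.6},{"rx": 0,"ry": 0,"rz": -0.3,"x": 0.39,"y": -0.2,"z": 0.07,"fingers": 0.6},{"rx": 0,"ry": 0,"rz": -0.334,"x": 0.403,"y": -0.208,"z": 0.07,"fingers": 0.6},{"rx": 0,"ry": 0,"rz": -0.334,"x": 0.403,"y": -0.208,"z": 0.07,"fingers": 0.6}]}}

```text
time: 4.38
ee_pos: [0.4938, -0.1164, 0.2124]
eef_rot: [0.206, 0.979, 0.0, 0.0]
ft_force: [-0.7, -0.0, 0.3]
width: 0.0522
```

```bash
python3 - <<'E'
from h import *
s,M,y=tool();print(s["time"],s["ee_pos"],y,M.round(3).tolist(),s["joint_positions"].round(2),s["ft_force"])
c=viewer.camera("wrist");save(c,"w2")
print(shift([.4932,-.117,.117]))
P=cloud(c);np.save("w2.npy",P)
from fit import pan,handle
p=P[~np.isnan(P[...,0])]
q=(0.601,-.165);handle(p,q,.05,.065,.145,"sp",156)
try: q=pan(p,(0.601,-.165),.05,.078,"sp")
except Exception as e: print(e)
E
```

```text
4.375 [ 0.49382384 -0.11639262  0.21238202] 156.22629944662586 [[-0.915, 0.403, 0.0], [0.403, 0.915, 0.0], [-0.0, 0.0, -1.0]] [ 0.72  0.19 -0.64  1.84  0.12  1.15  1.2 ] [-0.74856489 -0.04934559  0.33279572]
[0.0005 0.0004 0.0953]
sp handle n 1936 dirdeg fit 156.1 mean 156.0 offset -0.0006 width 0.0152 tmax 0.1447 ztop [0.0713 0.0723]
sp rim n 1272 centre [ 0.6009 -0.1643] res 0.0024 z [0.0749 0.0793]
```

View pics/w2.png

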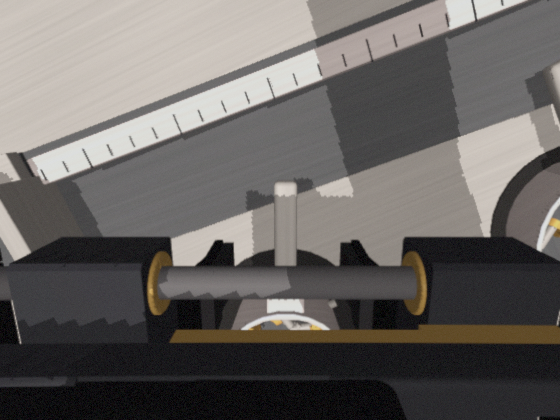

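The handle sits centred between the fingers (pixel column 286), pointing 156°, with its top at 72 mm. I'll descend and pinch.

Call:
{"api": "drive_tool", "payload": {"plan": [{"rx": 0,"ry": 0,"rz": 0,"x": 0,"y": 0,"z": 0.03,"fingers": 0.6},{"rx": 0,"ry": 0,"rz": 0,"x": 0,"y": 0,"z": 0.06,"fingers": 0.6},{"rx": 0,"ry": 0,"rz": 0,"x": 0,"y": 0,"z": 0.085,"fingers": 0.6},{"rx": 0,"ry": 0,"rz": 0,"x": 0,"y": 0,"z": 0.095,"fingers": 0.5},{"rx": 0,"ry": 0,"rz": 0,"x": 0,"y": 0,"z": 0.095,"fingers": 0.35},{"rx": 0,"ry": 0,"rz": 0,"x": 0,"y": 0,"z": 0.095,"fingers": 0.25},{"rx": 0,"ry": 0,"rz": 0,"x": 0,"y": 0,"z": 0.095,"fingers": 0.2},{"rx": 0,"ry": 0,"rz": 0,"x": 0,"y": 0,"z": 0.095,"fingers": 0.15},{"rx": 0,"ry": 0,"rz": 0,"x": 0,"y": 0,"z": 0.095,"fingers": 0.1},{"rx": 0,"ry": 0,"rz": 0,"x": 0,"y": 0,"z": 0.095,"fingers": 0.1}], "squeeze": 12}}

```text
time: 5.68
ee_pos: [0.4936, -0.1174, 0.1175]
eef_rot: [0.207, 0.978, -0.0, 0.0]
ft_force: [-0.7, -0.8, 4.3]
width: 0.0158
```

```bash
cat >> h.py <<'E'
def arc(q,a1,n,rad=None,zt=None):
    "rows to swing the tool about world point q until tool x yaw = a1 (deg)"
    s,M,y=tool();p=s["ee_pos"];a0=y
    d=np.angle(np.exp(1j*np.radians(a1-a0)))
    for i in range(1,n+1):
        t=d*i/n;Q=R.from_euler("z",t).as_matrix()
        v=p-np.array([q[0],q[1],0]);T=np.array([q[0],q[1],0])+Q@v
        S=M.T@(T-p);print(f"x {S[0]:.4f} y {S[1]:.4f} z {S[2]:.4f} rz {-t/2/np.pi:.4f}")
E
python3 - <<'E'
from h import *
s,M,y=tool();print(s["time"],s["ee_pos"],y,s["ft_force"],s["width"],s["torque"])
q=np.array([.601,-.1645]);v=s["ee_pos"][:2]-q;print(np.hypot(*v),np.degrees(np.arctan2(v[1],v[0])))
arc(q,103,20)
E
```

```text
5.675 [ 0.49362901 -0.11742158  0.11752666] 156.06924823487122 [-0.66122329 -0.75181936  4.29583949] 0.015833300668894903 [ 0.05611312 -0.01195199 -0.03370676]
0.11723867148982814 156.32423045333127
x -0.0001 y 0.0054 z -0.0000 rz 0.0074
x -0.0005 y 0.0108 z -0.0000 rz 0.0147
x -0.0011 y 0.0162 z -0.0000 rz 0.0221
x -0.0019 y 0.0216 z -0.0000 rz 0.0295
x -0.0030 y 0.0269 z -0.0000 rz 0.0369
x -0.0044 y 0.0322 z -0.0000 rz 0.0442
x -0.0059 y 0.0374 z -0.0000 rz 0.0516
x -0.0078 y 0.0425 z -0.0000 rz 0.0590
x -0.0098 y 0.0475 z -0.0000 rz 0.0663
x -0.0121 y 0.0524 z -0.0000 rz 0.0737
x -0.0146 y 0.0572 z 0.0000 rz 0.0811
x -0.0174 y 0.0619 z 0.0000 rz 0.0884
x -0.0203 y 0.0665 z 0.0000 rz 0.0958
x -0.0235 y 0.0709 z 0.0000 rz 0.1032
x -0.0268 y 0.0752 z 0.0000 rz 0.1106
x -0.0304 y 0.0793 z 0.0000 rz 0.1179
x -0.0341 y 0.0832 z 0.0000 rz 0.1253
x -0.0380 y 0.0870 z 0.0000 rz 0.1327
x -0.0421 y 0.0905 z 0.0000 rz 0.1400
x -0.0464 y 0.0939 z 0.0000 rz 0.1474
```

Call:
{"api": "drive_tool", "payload": {"plan": [{"rx": 0,"ry": 0,"rz": 0.0074,"x": 0,"y": 0.0054,"z": 0,"fingers": 0.1},{"rx": 0,"ry": 0,"rz": 0.0147,"x": -0.0005,"y": 0.0108,"z": 0,"fingers": 0.1},{"rx": 0,"ry": 0,"rz": 0.0221,"x": -0.0011,"y": 0.0162,"z": 0,"fingers": 0.1},{"rx": 0,"ry": 0,"rz": 0.0295,"x": -0.0019,"y": 0.0216,"z": 0,"fingers": 0.1},{"rx": 0,"ry": 0,"rz": 0.0369,"x": -0.003,"y": 0.0269,"z": 0,"fingers": 0.1},{"rx": 0,"ry": 0,"rz": 0.0442,"x": -0.0044,"y": 0.0322,"z": 0,"fingers": 0.1},{"rx": 0,"ry": 0,"rz": 0.0516,"x": -0.0059,"y": 0.0374,"z": 0,"fingers": 0.1},{"rx": 0,"ry": 0,"rz": 0.059,"x": -0.0078,"y": 0.0425,"z": 0,"fingers": 0.1},{"rx": 0,"ry": 0,"rz": 0.0663,"x": -0.0098,"y": 0.0475,"z": 0,"fingers": 0.1},{"rx": 0,"ry": 0,"rz": 0.0737,"x": -0.0121,"y": 0.0524,"z": 0,"fingers": 0.1}]}}

```text
time: 6.92
ee_pos: [0.525, -0.0748, 0.117]
eef_rot: [0.427, 0.904, -0.001, -0.001]
ft_force: [-5.3, -1.2, 4.5]
width: 0.0163
```

```bash
python3 - <<'E'
from fit import *
s,M,y=tool();print(s["time"],s["ee_pos"],y,s["ft_force"],s["width"],s["torque"])
c=viewer.camera("scene");save(c,"s3");P=cloud(c);p=P[~np.isnan(P[...,0])]
q=pan(p,(0.601,-.165),.05,.078,"sp");pan(p,(0.688,-0.037),0.04,0.058,"milk")
arc([.601,-.1645],103,10)
E
```

```text
6.925 [ 0.52495167 -0.07475703  0.11697678] 129.39346770169539 [-5.30015337 -1.20606042  4.47870558] 0.016303258587499498 [-0.25616212  1.06031862 -0.34372155]
sp rim n 465 centre [ 0.5972 -0.1682] res 0.0026 z [0.0768 0.0807]
milk rim n 400 centre [ 0.688  -0.0382] res 0.0034 z [0.0576 0.0604]
x -0.0001 y 0.0054 z -0.0000 rz 0.0073
x -0.0004 y 0.0108 z -0.0000 rz 0.0146
x -0.0009 y 0.0162 z -0.0000 rz 0.0219
x -0.0018 y 0.0215 z -0.0000 rz 0.0292
x -0.0028 y 0.0268 z -0.0000 rz 0.0365
x -0.0041 y 0.0320 z -0.0000 rz 0.0438
x -0.0056 y 0.0372 z -0.0001 rz 0.0511
x -0.0074 y 0.0423 z -0.0001 rz 0.0584
x -0.0094 y 0.0473 z -0.0001 rz 0.0657
x -0.0116 y 0.0523 z -0.0001 rz 0.0730
```

View pics/s3.png

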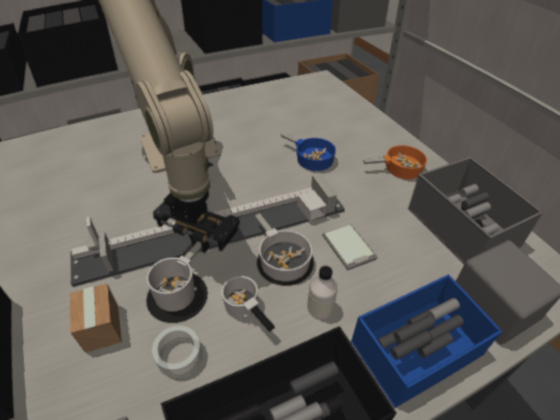

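The saucepan has drifted about 5 mm and yawed slightly in the pinch. I'll squeeze harder and ease it back over the second half of the turn.

Call:
{"api": "drive_tool", "payload": {"plan": [{"rx": 0,"ry": 0,"rz": 0,"x": 0,"y": 0,"z": 0,"fingers": 0.1},{"rx": 0,"ry": 0,"rz": 0.0073,"x": 0,"y": 0.0056,"z": 0,"fingers": 0.1},{"rx": 0,"ry": 0,"rz": 0.0146,"x": -0.0004,"y": 0.0112,"z": 0,"fingers": 0.1},{"rx": 0,"ry": 0,"rz": 0.0219,"x": -0.0009,"y": 0.0168,"z": 0,"fingers": 0.1},{"rx": 0,"ry": 0,"rz": 0.0292,"x": -0.0018,"y": 0.0223,"z": 0,"fingers": 0.1},{"rx": 0,"ry": 0,"rz": 0.0365,"x": -0.0028,"y": 0.0278,"z": 0,"fingers": 0.1},{"rx": 0,"ry": 0,"rz": 0.0438,"x": -0.0041,"y": 0.0332,"z": 0,"fingers": 0.1},{"rx": 0,"ry": 0,"rz": 0.0511,"x": -0.0056,"y": 0.0386,"z": 0,"fingers": 0.1},{"rx": 0,"ry": 0,"rz": 0.0584,"x": -0.0074,"y": 0.0439,"z": 0,"fingers": 0.1},{"rx": 0,"ry": 0,"rz": 0.0657,"x": -0.0094,"y": 0.0491,"z": 0,"fingers": 0.1},{"rx": 0,"ry": 0,"rz": 0.073,"x": -0.0116,"y": 0.0543,"z": 0,"fingers": 0.1},{"rx": 0,"ry": 0,"rz": 0.073,"x": -0.0116,"y": 0.0543,"z": 0,"fingers": 0.1}], "squeeze": 30}}

```text
time: 8.48
ee_pos: [0.5748, -0.0487, 0.117]
eef_rot: [0.62, 0.784, -0.0, -0.0]
ft_force: [-3.3, -0.0, 3.9]
width: 0.016
```

```bash
python3 - <<'E'
from fit import *
s,M,y=tool();print(s["time"],s["ee_pos"],y,s["ft_force"],s["width"],s["torque"])
c=viewer.camera("scene");save(c,"s4");P=cloud(c);p=P[~np.isnan(P[...,0])]
q=pan(p,(0.601,-.165),.05,.078,"sp");pan(p,(0.688,-0.037),0.04,0.058,"milk")
d=s["ee_pos"][:2]-q;print(np.degrees(np.arctan2(d[1],d[0])))
E
```

```text
8.475 [ 0.57476537 -0.04874317  0.11702449] 103.31536947298264 [-3.31948222 -0.02466294  3.87966437] 0.015977872268022924 [-0.00636855  0.66806133 -0.26466651]
sp rim n 482 centre [ 0.6004 -0.1635] res 0.0025 z [0.0765 0.0805]
milk rim n 401 centre [ 0.6881 -0.0383] res 0.0034 z [0.0576 0.0604]
102.58140492563392
```

View pics/s4.png

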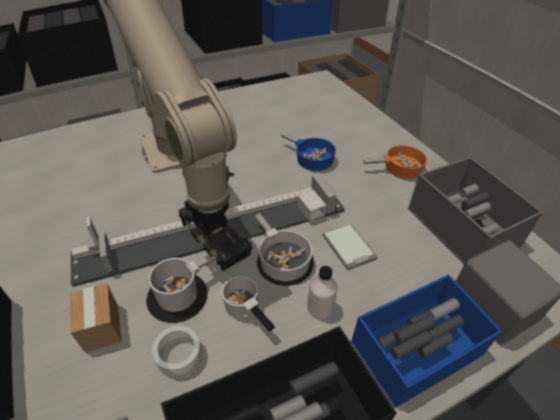

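Call:
{"api": "drive_tool", "payload": {"plan": [{"rx": 0,"ry": 0,"rz": 0,"x": 0,"y": 0,"z": 0,"fingers": 0.45},{"rx": 0,"ry": 0,"rz": 0,"x": 0,"y": 0,"z": 0,"fingers": 0.45},{"rx": 0,"ry": 0,"rz": 0,"x": 0,"y": 0,"z": 0,"fingers": 0.45},{"rx": 0,"ry": 0,"rz": 0,"x": 0,"y": 0,"z": -0.03,"fingers": 0.45},{"rx": 0,"ry": 0,"rz": 0,"x": 0,"y": 0,"z": -0.07,"fingers": 0.6},{"rx": 0,"ry": 0,"rz": -0.025,"x": 0.02,"y": -0.005,"z": -0.085,"fingers": 0.6},{"rx": 0,"ry": 0,"rz": -0.05,"x": 0.04,"y": -0.01,"z": -0.085,"fingers": 0.6},{"rx": 0,"ry": 0,"rz": -0.08,"x": 0.065,"y": -0.016,"z": -0.085,"fingers": 0.6},{"rx": 0,"ry": 0,"rz": -0.11,"x": 0.09,"y": -0.022,"z": -0.085,"fingers": 0.6},{"rx": 0,"ry": 0,"rz": -0.14,"x": 0.115,"y": -0.03,"z": -0.085,"fingers": 0.6},{"rx": 0,"ry": 0,"rz": -0.17,"x": 0.14,"y": -0.035,"z": -0.085,"fingers": 0.6},{"rx": 0,"ry": 0,"rz": -0.2,"x": 0.16,"y": -0.04,"z": -0.085,"fingers": 0.6}]}}

```text
time: 10.02
ee_pos: [0.499, 0.0988, 0.2024]
eef_rot: [0.04, 0.999, 0.0, 0.0]
ft_force: [0.4, -0.6, 0.3]
width: 0.0521
```

Call:
{"api": "drive_tool", "payload": {"plan": [{"rx": 0,"ry": 0,"rz": -0.028,"x": 0,"y": 0,"z": 0,"fingers": 0.6},{"rx": 0,"ry": 0,"rz": -0.028,"x": 0,"y": 0,"z": 0,"fingers": 0.6}]}}

```text
time: 10.28
ee_pos: [0.4995, 0.0978, 0.2023]
eef_rot: [-0.044, 0.999, -0.0, 0.0]
ft_force: [-0.1, -1.1, -0.7]
width: 0.0519
```

```bash
python3 - <<'E'
from fit import *
s,M,y=tool();print(s["time"],s["ee_pos"],y,s["joint_positions"].round(2),s["ft_force"],s["width"],s["torque"])
c=viewer.camera("wrist");save(c,"w5");P=cloud(c);p=P[~np.isnan(P[...,0])]
handle(p,(.616,.108),.065,.043,.145,"sk",-175)
try: pan(p,(.616,.108),.065,.051,"sk")
except Exception as e: print(e)
c=viewer.camera("scene");save(c,"s5");P=cloud(c);p=P[~np.isnan(P[...,0])]
q=pan(p,(0.601,-.165),.05,.078,"sp");handle(p,q,.05,.065,.145,"sp",103)
print(shift([.4985,.0977,.097]))
E
```

```text
10.275 [0.49950855 0.09777914 0.20232117] -174.9936312879419 [ 0.43  0.24 -0.79  1.84  0.18  1.14  1.23] [-0.13622535 -1.0841385  -0.65301796] 0.05190876993357812 [ 0.09853199 -0.14012915 -0.0086531 ]
sk handle n 1881 dirdeg fit -175.5 mean -175.0 offset 0.0001 width 0.0151 tmax 0.1439 ztop [0.0494 0.0503]
sk rim n 339 centre [0.6181 0.109 ] res 0.0031 z [0.0514 0.0527]
sp rim n 475 centre [ 0.5999 -0.1641] res 0.0026 z [0.0766 0.0802]
sp handle n 255 dirdeg fit 103.6 mean 103.0 offset -0.0038 width 0.016 tmax 0.1429 ztop [0.0713 0.0736]
[0.0011 0.0004 0.1052]
```

View pics/w5.png

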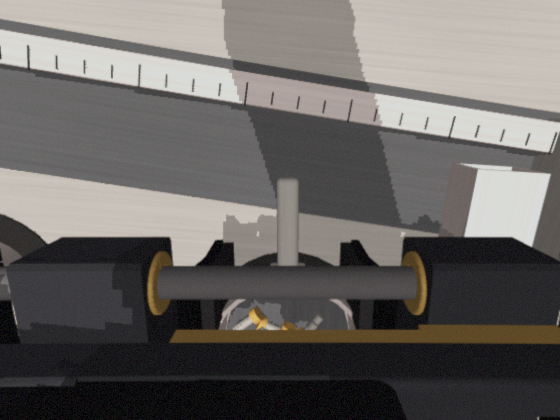

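View pics/s5.png

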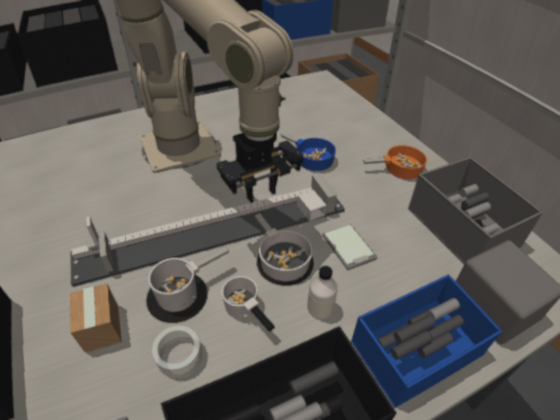

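The saucepan's handle is off the gauge (tip near (228,252)), and the pan is within about 2 mm of where it stood. The skillet handle is centred under the gripper at pixel column 288, on the aluminium skillet rather than the blue or orange ones. I'll descend and pinch with the firmer grip.

Call:
{"api": "drive_tool", "payload": {"plan": [{"rx": 0,"ry": 0,"rz": 0,"x": 0,"y": 0,"z": 0.035,"fingers": 0.6},{"rx": 0,"ry": 0,"rz": 0,"x": 0,"y": 0,"z": 0.07,"fingers": 0.6},{"rx": 0,"ry": 0,"rz": 0,"x": 0,"y": 0,"z": 0.095,"fingers": 0.6},{"rx": 0,"ry": 0,"rz": 0,"x": 0,"y": 0,"z": 0.105,"fingers": 0.5},{"rx": 0,"ry": 0,"rz": 0,"x": 0,"y": 0,"z": 0.105,"fingers": 0.35},{"rx": 0,"ry": 0,"rz": 0,"x": 0,"y": 0,"z": 0.105,"fingers": 0.25},{"rx": 0,"ry": 0,"rz": 0,"x": 0,"y": 0,"z": 0.105,"fingers": 0.2},{"rx": 0,"ry": 0,"rz": 0,"x": 0,"y": 0,"z": 0.105,"fingers": 0.15},{"rx": 0,"ry": 0,"rz": 0,"x": 0,"y": 0,"z": 0.105,"fingers": 0.1},{"rx": 0,"ry": 0,"rz": 0,"x": 0,"y": 0,"z": 0.105,"fingers": 0.1}], "squeeze": 30}}

```text
time: 11.62
ee_pos: [0.4997, 0.0979, 0.0976]
eef_rot: [-0.044, 0.999, -0.0, 0.0]
ft_force: [-0.2, 0.1, 5.9]
width: 0.0158
```

```bash
python3 - <<'E'
from fit import *
s,M,y=tool();print(s["time"],s["ee_pos"],y,s["ft_force"],s["width"],s["torque"])
q=np.array([.6165,.108]);v=s["ee_pos"][:2]-q;print(np.hypot(*v),np.degrees(np.arctan2(v[1],v[0])))
arc(q,105,24)
E
```

```text
11.625 [0.49971673 0.09785197 0.09764852] -174.94967136772232 [-0.17264944  0.06490868  5.85500887] 0.01581800793841131 [0.12446105 0.05474505 0.05931756]
0.11722335389547885 -175.03368376101085
x -0.0002 y 0.0068 z -0.0000 rz 0.0093
x -0.0008 y 0.0136 z -0.0000 rz 0.0185
x -0.0018 y 0.0204 z -0.0000 rz 0.0278
x -0.0032 y 0.0270 z -0.0000 rz 0.0371
x -0.0050 y 0.0336 z -0.0000 rz 0.0463
x -0.0071 y 0.0401 z -0.0000 rz 0.0556
x -0.0097 y 0.0464 z -0.0000 rz 0.0649
x -0.0126 y 0.0526 z 0.0000 rz 0.0741
x -0.0158 y 0.0586 z 0.0000 rz 0.0834
x -0.0194 y 0.0644 z 0.0000 rz 0.0927
x -0.0233 y 0.0700 z 0.0000 rz 0.1019
x -0.0276 y 0.0753 z 0.0000 rz 0.1112
x -0.0321 y 0.0804 z 0.0000 rz 0.1204
x -0.0369 y 0.0853 z 0.0000 rz 0.1297
x -0.0421 y 0.0898 z 0.0000 rz 0.1390
x -0.0474 y 0.0940 z 0.0000 rz 0.1482
x -0.0530 y 0.0979 z 0.0000 rz 0.1575
x -0.0588 y 0.1015 z 0.0000 rz 0.1668
x -0.0648 y 0.1047 z 0.0000 rz 0.1760
x -0.0710 y 0.1076 z 0.0000 rz 0.1853
x -0.0774 y 0.1101 z 0.0000 rz 0.1946
x -0.0839 y 0.1122 z 0.0000 rz 0.2038
x -0.0905 y 0.1140 z 0.0000 rz 0.2131
x -0.0971 y 0.1153 z 0.0001 rz 0.2224
```

Call:
{"api": "drive_tool", "payload": {"plan": [{"rx": 0,"ry": 0,"rz": 0.0093,"x": -0.0002,"y": 0.0068,"z": 0,"fingers": 0.1},{"rx": 0,"ry": 0,"rz": 0.0185,"x": -0.0008,"y": 0.0136,"z": 0,"fingers": 0.1},{"rx": 0,"ry": 0,"rz": 0.0278,"x": -0.0018,"y": 0.0204,"z": 0,"fingers": 0.1},{"rx": 0,"ry": 0,"rz": 0.0371,"x": -0.0032,"y": 0.027,"z": 0,"fingers": 0.1},{"rx": 0,"ry": 0,"rz": 0.0463,"x": -0.005,"y": 0.0336,"z": 0,"fingers": 0.1},{"rx": 0,"ry": 0,"rz": 0.0556,"x": -0.0071,"y": 0.0401,"z": 0,"fingers": 0.1},{"rx": 0,"ry": 0,"rz": 0.0649,"x": -0.0097,"y": 0.0464,"z": 0,"fingers": 0.1},{"rx": 0,"ry": 0,"rz": 0.0741,"x": -0.0126,"y": 0.0526,"z": 0,"fingers": 0.1},{"rx": 0,"ry": 0,"rz": 0.0834,"x": -0.0158,"y": 0.0586,"z": 0,"fingers": 0.1},{"rx": 0,"ry": 0,"rz": 0.0927,"x": -0.0194,"y": 0.0644,"z": 0,"fingers": 0.1},{"rx": 0,"ry": 0,"rz": 0.1019,"x": -0.0233,"y": 0.07,"z": 0,"fingers": 0.1},{"rx": 0,"ry": 0,"rz": 0.1112,"x": -0.0276,"y": 0.0753,"z": 0,"fingers": 0.1}]}}

```text
time: 13.12
ee_pos: [0.5195, 0.1739, 0.097]
eef_rot: [0.302, 0.953, -0.002, -0.001]
ft_force: [-6.4, -5.5, 8.3]
width: 0.0157
```

```bash
python3 - <<'E'
from fit import *
s,M,y=tool();print(s["time"],s["ee_pos"],y,s["ft_force"],s["width"],s["torque"])
c=viewer.camera("scene");save(c,"s6");P=cloud(c);p=P[~np.isnan(P[...,0])]
q=pan(p,(0.617,.107),.065,.051,"sk")
pan(p,(0.688,-0.037),0.04,0.058,"milk")
arc([.6165,.108],105,11)
E
```

```text
13.125 [0.51953966 0.17392146 0.09702276] 144.81381746133135 [-6.4233217  -5.46704025  8.32822284] 0.01574906564684529 [-1.21558212  1.18921995 -0.48571239]
sk rim n 481 centre [0.6138 0.1032] res 0.0028 z [0.0503 0.0543]
milk rim n 406 centre [ 0.6881 -0.0382] res 0.0034 z [0.0574 0.0602]
x -0.0001 y 0.0074 z -0.0000 rz 0.0100
x -0.0008 y 0.0147 z -0.0000 rz 0.0200
x -0.0018 y 0.0220 z -0.0001 rz 0.0300
x -0.0034 y 0.0292 z -0.0001 rz 0.0401
x -0.0053 y 0.0363 z -0.0001 rz 0.0501
x -0.0077 y 0.0433 z -0.0001 rz 0.0601
x -0.0106 y 0.0501 z -0.0001 rz 0.0701
x -0.0139 y 0.0567 z -0.0002 rz 0.0801
x -0.0176 y 0.0631 z -0.0002 rz 0.0901
x -0.0216 y 0.0693 z -0.0002 rz 0.1002
x -0.0261 y 0.0751 z -0.0002 rz 0.1102
```

View pics/s6.png

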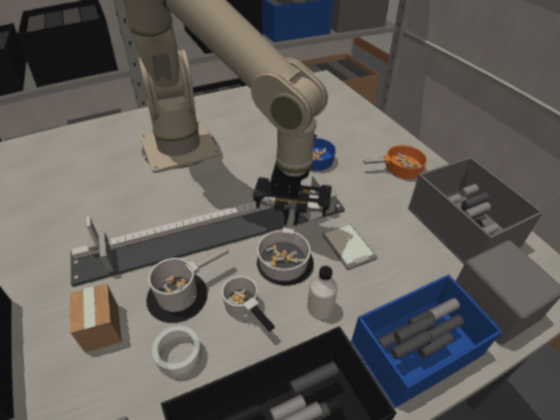

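Call:
{"api": "drive_tool", "payload": {"plan": [{"rx": 0,"ry": 0,"rz": 0.01,"x": 0,"y": 0.0077,"z": 0,"fingers": 0.1},{"rx": 0,"ry": 0,"rz": 0.02,"x": -0.0008,"y": 0.0152,"z": 0,"fingers": 0.1},{"rx": 0,"ry": 0,"rz": 0.03,"x": -0.0018,"y": 0.0228,"z": 0,"fingers": 0.1},{"rx": 0,"ry": 0,"rz": 0.04,"x": -0.0034,"y": 0.0303,"z": 0,"fingers": 0.1},{"rx": 0,"ry": 0,"rz": 0.05,"x": -0.0053,"y": 0.0377,"z": 0,"fingers": 0.1},{"rx": 0,"ry": 0,"rz": 0.06,"x": -0.0077,"y": 0.0449,"z": 0,"fingers": 0.1},{"rx": 0,"ry": 0,"rz": 0.07,"x": -0.0106,"y": 0.052,"z": 0,"fingers": 0.1},{"rx": 0,"ry": 0,"rz": 0.08,"x": -0.0139,"y": 0.0589,"z": 0,"fingers": 0.1},{"rx": 0,"ry": 0,"rz": 0.09,"x": -0.0176,"y": 0.0656,"z": 0,"fingers": 0.1},{"rx": 0,"ry": 0,"rz": 0.1,"x": -0.0216,"y": 0.072,"z": 0,"fingers": 0.1},{"rx": 0,"ry": 0,"rz": 0.11,"x": -0.0261,"y": 0.078,"z": 0,"fingers": 0.1},{"rx": 0,"ry": 0,"rz": 0.11,"x": -0.0261,"y": 0.078,"z": 0,"fingers": 0.1}]}}

```text
time: 14.68
ee_pos: [0.5857, 0.2242, 0.0971]
eef_rot: [0.606, 0.795, -0.001, -0.001]
ft_force: [-4.4, -1.4, 8.0]
width: 0.0156
```

```bash
python3 - <<'E'
from fit import *
s,M,y=tool();print(s["time"],s["ee_pos"],y,s["ft_force"],s["width"],s["torque"],s["joint_positions"].round(2))
c=viewer.camera("scene");save(c,"s7");P=cloud(c);p=P[~np.isnan(P[...,0])]
q=pan(p,(0.617,.107),.065,.051,"sk");print(q-[.6164,.1066])
E
```

```text
14.675 [0.58571095 0.22420218 0.09709881] 105.33947347457995 [-4.38530808 -1.3615779   7.95303465] 0.015585363651085055 [-0.42636917  0.93393086 -0.3839941 ] [-0.09  0.55 -0.45  1.63  0.27  1.02 -0.36]
sk rim n 476 centre [0.6154 0.1093] res 0.0028 z [0.0503 0.0542]
[-0.00101883  0.00272045]
```

View pics/s7.png

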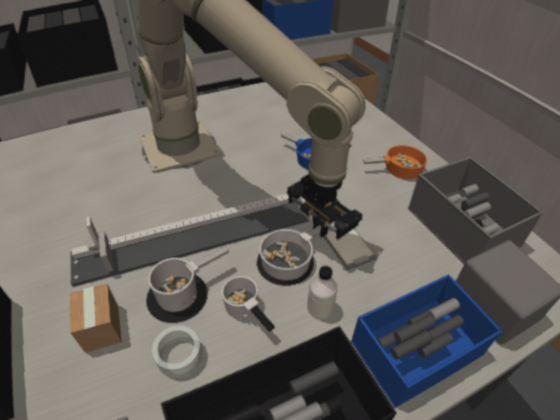

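Call:
{"api": "drive_tool", "payload": {"plan": [{"rx": 0,"ry": 0,"rz": 0,"x": 0,"y": 0,"z": 0,"fingers": 0.42},{"rx": 0,"ry": 0,"rz": 0,"x": 0,"y": 0,"z": 0,"fingers": 0.42},{"rx": 0,"ry": 0,"rz": 0,"x": 0,"y": 0,"z": 0,"fingers": 0.42},{"rx": 0,"ry": 0,"rz": 0,"x": 0,"y": 0,"z": -0.03,"fingers": 0.42},{"rx": 0,"ry": 0,"rz": 0,"x": 0,"y": 0,"z": -0.08,"fingers": 0.5},{"rx": 0,"ry": 0,"rz": 0,"x": 0,"y": 0,"z": -0.13,"fingers": 0.5},{"rx": 0,"ry": 0,"rz": -0.02,"x": -0.035,"y": -0.025,"z": -0.153,"fingers": 0.5},{"rx": 0,"ry": 0,"rz": -0.04,"x": -0.08,"y": -0.055,"z": -0.153,"fingers": 0.5},{"rx": 0,"ry": 0,"rz": -0.06,"x": -0.125,"y": -0.09,"z": -0.153,"fingers": 0.5},{"rx": 0,"ry": 0,"rz": -0.08,"x": -0.17,"y": -0.12,"z": -0.153,"fingers": 0.5},{"rx": 0,"ry": 0,"rz": -0.1,"x": -0.215,"y": -0.155,"z": -0.153,"fingers": 0.5},{"rx": 0,"ry": 0,"rz": -0.12,"x": -0.26,"y": -0.187,"z": -0.153,"fingers": 0.5}]}}

```text
time: 16.23
ee_pos: [0.4743, -0.078, 0.2504]
eef_rot: [0.269, 0.963, -0.0, 0.0]
ft_force: [0.1, -0.9, 0.3]
width: 0.0435
```

```bash
python3 - <<'E'
from fit import *
s,M,y=tool();print(s["time"],s["ee_pos"],y,s["ft_force"],s["width"],s["joint_positions"].round(2))
print(shift([.389,-.306,.25]),"rz",-(176.2-y)/360)
E
python3 look.py 105 103
```

```text
16.225 [ 0.47431842 -0.07795248  0.25042707] 148.8419590570789 [ 0.07313845 -0.87479369  0.27961087] 0.04351366633627136 [ 0.48  0.07 -0.43  1.87  0.03  1.21  1.07]
[-0.045  -0.2393  0.0005] rz -0.07599455817478082
== scene
skillet rim n 458 centre [0.6148 0.1087] res 0.0029 z [0.05   0.0532]
skillet handle n 148 dirdeg fit 103.6 mean 105.0 offset -0.0007 width 0.0152 tmax 0.1422 ztop [0.0481 0.0506]
saucepan rim n 473 centre [ 0.6    -0.1642] res 0.0026 z [0.0762 0.0803]
saucepan handle n 253 dirdeg fit 103.5 mean 103.0 offset -0.0036 width 0.0158 tmax 0.1423 ztop [0.0713 0.0734]
milk rim n 403 centre [ 0.6881 -0.0383] res 0.0034 z [0.0573 0.0602]
tape rim n 831 centre [ 0.7508 -0.2007] res 0.0048 z [0.045  0.0476]
fin 91 [[0.3712, -0.3156, 0.0907], [0.3966, -0.3093, 0.1101], [0.4052, -0.3054, 0.1186]]
blade 221 ((425.6800537109375, -303.21966552734375), (31.001136779785156, 101.708984375), 86.05904388427734)
beam 1090 dx/dy 0.0689 x at y=0 0.4102 z 0.0302
tube 390 [476.9 259. ] [101.   81.4] 10.1
fixed 241 [468.  298.9] [ 27.8 108.9] 86.5
carton 1602 [ 615.1 -342. ] [ 81.1 103.5] 8
[... 1062 characters left out ...]
saucepan rim n 639 centre [ 0.5996 -0.1633] res 0.0029 z [0.0759 0.0803]
saucepan handle n 329 dirdeg fit 103.0 mean 103.0 offset -0.002 width 0.0159 tmax 0.1445 ztop [0.0714 0.0738]
milk rim n 570 centre [ 0.6877 -0.0372] res 0.0035 z [0.0572 0.0605]
tape rim n 981 centre [ 0.7506 -0.2002] res 0.0049 z [0.045  0.0479]
fin 168 [[0.3708, -0.3153, 0.0904], [0.3912, -0.307, 0.1069], [0.4051, -0.2985, 0.1184]]
blade 352 ((423.74127197265625, -298.43408203125), (39.864280700683594, 106.26582336425781), 86.64781188964844)
beam 1673 dx/dy 0.065 x at y=0 0.4094 z 0.0306
tube 560 [477.5 259.2] [101.5  82.2] 10.6
fixed 492 [467.6 300.8] [ 32.8 110. ] 85.0
carton 1736 [ 615.5 -337.4] [ 89.9 103.6] 84.7
```

Both pans stand within about 3 mm of their original places, with the handles at 104° and 103°, off the gauge. Next is the fin.

Call:
{"api": "drive_tool", "payload": {"plan": [{"rx": 0,"ry": 0,"rz": -0.016,"x": -0.009,"y": -0.048,"z": 0,"fingers": 0.5},{"rx": 0,"ry": 0,"rz": -0.032,"x": -0.018,"y": -0.096,"z": 0,"fingers": 0.5},{"rx": 0,"ry": 0,"rz": -0.048,"x": -0.027,"y": -0.144,"z": 0,"fingers": 0.5},{"rx": 0,"ry": 0,"rz": -0.064,"x": -0.036,"y": -0.192,"z": 0,"fingers": 0.5},{"rx": 0,"ry": 0,"rz": -0.076,"x": -0.043,"y": -0.225,"z": 0,"fingers": 0.5},{"rx": 0,"ry": 0,"rz": -0.076,"x": -0.045,"y": -0.239,"z": 0,"fingers": 0.5},{"rx": 0,"ry": 0,"rz": -0.076,"x": -0.045,"y": -0.239,"z": 0,"fingers": 0.5}]}}

```text
time: 17.2
ee_pos: [0.3894, -0.3035, 0.2501]
eef_rot: [0.036, 0.999, 0.0, -0.0]
ft_force: [0.8, -0.1, -0.4]
width: 0.0435
```

```bash
python3 - <<'E'
from fit import *
s,M,y=tool();print(s["time"],s["ee_pos"],y,s["ft_force"],s["width"],s["joint_positions"].round(2))
c=viewer.camera("wrist");save(c,"w8");P=cloud(c);p=P[~np.isnan(P[...,0])]
m=(p[:,2]>0.112)&(p[:,2]<0.122)&(abs(p[:,0]-.39)<.05)&(abs(p[:,1]+.305)<.03);f=p[m]
print(m.sum(),f.mean(0),np.percentile(f,[2,98],axis=0).round(4).tolist(),cv2.minAreaRect((f[:,:2]*1000).astype(np.float32)))
m=(p[:,2]>0.071)&(p[:,2]<0.079)&(abs(p[:,0]-.43)<.08)&(abs(p[:,1]+.28)<.05);f=p[m]
if m.sum()>5:print("blade",m.sum(),f.mean(0),cv2.minAreaRect((f[:,:2]*1000).astype(np.float32)))
m=(abs(p[:,2]-0.030)<0.004)&(p[:,1]>-0.25)&(p[:,0]<0.45)&(p[:,0]>0.36);f=p[m]
if m.sum()>20:
  ln=cv2.fitLine(f[:,:2].astype(np.float32),cv2.DIST_HUBER,0,.01,.01).ravel();print("beam",m.sum(),ln[0]/ln[1],ln[2]-ln[3]*ln[0]/ln[1])
E
```

```text
17.2 [ 0.38937326 -0.30345913  0.25014514] 175.8382458866117 [ 0.83427901 -0.06988177 -0.43134914] 0.04353681571826792 [ 0.76  0.08 -0.2   1.85  0.02  1.21  2.05]
722 [ 0.38657024 -0.3092404   0.11627035] [[0.3708, -0.3146, 0.1135], [0.403, -0.3041, 0.1178]] ((387.19439697265625, -309.3867492675781), (9.6749267578125, 33.363067626953125), 85.68983459472656)
blade 1075 [ 0.41938512 -0.29305235  0.0756026 ] ((422.8721618652344, -294.8300476074219), (107.41075897216797, 26.37917137145996), 5.688896656036377)
beam 5201 0.0694374 0.40839276
```

View pics/w8.png

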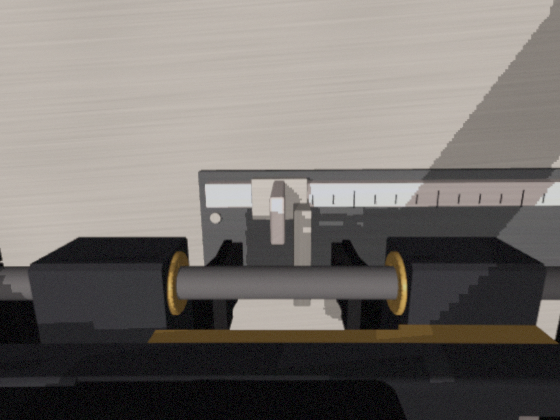

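Call:
{"api": "drive_tool", "payload": {"plan": [{"rx": 0,"ry": 0,"rz": 0,"x": 0.002,"y": -0.0035,"z": 0.02,"fingers": 0.5},{"rx": 0,"ry": 0,"rz": 0,"x": 0.002,"y": -0.0035,"z": 0.05,"fingers": 0.45},{"rx": 0,"ry": 0,"rz": 0,"x": 0.002,"y": -0.0035,"z": 0.085,"fingers": 0.4},{"rx": 0,"ry": 0,"rz": 0,"x": 0.002,"y": -0.0035,"z": 0.098,"fingers": 0.35},{"rx": 0,"ry": 0,"rz": 0,"x": 0.002,"y": -0.0035,"z": 0.098,"fingers": 0.3}], "squeeze": 15}}

```text
time: 17.88
ee_pos: [0.3874, -0.3061, 0.1522]
eef_rot: [0.035, 0.999, 0.0, -0.0]
ft_force: [1.0, 0.6, 0.6]
width: 0.0283
```

```bash
python3 - <<'E'
from fit import *
s,M,y=tool();print(s["time"],s["ee_pos"],y,s["ft_force"],s["width"])
print(shift([.387,-.3093,.152]))
E
```

```text
17.875 [ 0.38739496 -0.30609261  0.15216513] 176.03247047451435 [0.98489558 0.63468039 0.58908474] 0.028347927452102028
[ 0.0002 -0.0032  0.0002]
```

Call:
{"api": "drive_tool", "payload": {"plan": [{"rx": 0,"ry": 0,"rz": 0,"x": 0,"y": -0.003,"z": 0,"fingers": 0.3},{"rx": 0,"ry": 0,"rz": 0,"x": 0,"y": -0.003,"z": 0,"fingers": 0.2},{"rx": 0,"ry": 0,"rz": 0,"x": 0,"y": -0.003,"z": 0,"fingers": 0.15},{"rx": 0,"ry": 0,"rz": 0,"x": 0,"y": -0.003,"z": 0,"fingers": 0.1},{"rx": 0,"ry": 0,"rz": 0,"x": 0,"y": -0.003,"z": 0,"fingers": 0.05},{"rx": 0,"ry": 0,"rz": 0,"x": 0,"y": -0.003,"z": 0,"fingers": 0.05}], "squeeze": 15}}

```text
time: 18.62
ee_pos: [0.3868, -0.31, 0.1524]
eef_rot: [0.035, 0.999, -0.0, 0.0]
ft_force: [-0.7, 0.7, 2.9]
width: 0.0102
```

```bash
python3 - <<'E'
from fit import *
s,M,y=tool();print(s["time"],s["ee_pos"],y,s["ft_force"],s["torque"],s["width"])
for a in (.066,.0695):
  u=np.array([a,1,0])/np.hypot(a,1);print((M.T@u).round(4))
E
```

```text
18.625 [ 0.38684134 -0.3100366   0.15243936] 175.98228567579503 [-0.73217739  0.65952003  2.92362735] [0.26682001 0.02620543 0.01984607] 0.010209430015158305
[ 4.2e-03  1.0e+00 -2.0e-04]
[ 7.e-04  1.e+00 -2.e-04]
```

Call:
{"api": "drive_tool", "payload": {"plan": [{"rx": 0,"ry": 0,"rz": 0,"x": 0,"y": 0.005,"z": 0,"fingers": 0.05},{"rx": 0,"ry": 0,"rz": 0,"x": 0,"y": 0.015,"z": 0,"fingers": 0.05},{"rx": 0,"ry": 0,"rz": 0,"x": 0,"y": 0.03,"z": 0,"fingers": 0.05},{"rx": 0,"ry": 0,"rz": 0,"x": 0,"y": 0.05,"z": 0,"fingers": 0.05},{"rx": 0,"ry": 0,"rz": 0,"x": 0,"y": 0.07,"z": 0,"fingers": 0.05},{"rx": 0,"ry": 0,"rz": 0,"x": 0,"y": 0.09,"z": 0,"fingers": 0.05},{"rx": 0,"ry": 0,"rz": 0,"x": 0,"y": 0.11,"z": 0,"fingers": 0.05},{"rx": 0,"ry": 0,"rz": 0,"x": 0,"y": 0.13,"z": 0,"fingers": 0.05},{"rx": 0,"ry": 0,"rz": 0,"x": 0,"y": 0.15,"z": 0,"fingers": 0.05},{"rx": 0,"ry": 0,"rz": 0,"x": 0,"y": 0.165,"z": 0,"fingers": 0.05},{"rx": 0,"ry": 0,"rz": 0,"x": 0,"y": 0.175,"z": 0,"fingers": 0.05},{"rx": 0,"ry": 0,"rz": 0,"x": 0,"y": 0.18,"z": 0,"fingers": 0.05}]}}

```text
time: 20.12
ee_pos: [0.3992, -0.1286, 0.1524]
eef_rot: [0.034, 0.999, -0.0, -0.0]
ft_force: [-1.2, -1.7, 5.9]
width: 0.01
```

```bash
python3 - <<'E'
from fit import *
s,M,y=tool();print(s["time"],s["ee_pos"],y,s["ft_force"],s["torque"],s["width"],s["joint_positions"].round(2))
d=s["ee_pos"]-[.38684,-.31004,.1524];print(d,d[0]/d[1])
E
```

```text
20.125 [ 0.39921236 -0.12863388  0.1523904 ] 176.08435786429922 [-1.21989402 -1.66098833  5.88397797] [-0.25164394  0.23366751  0.03257473] 0.010004150777323114 [ 0.57  0.04 -0.37  2.12  0.02  0.98  1.69]
[ 1.23723556e-02  1.81406116e-01 -9.59945622e-06] 0.06820252707498103
```

Call:
{"api": "drive_tool", "payload": {"plan": [{"rx": 0,"ry": 0,"rz": 0,"x": 0,"y": 0.01,"z": 0,"fingers": 0.05},{"rx": 0,"ry": 0,"rz": 0,"x": 0,"y": 0.03,"z": 0,"fingers": 0.05},{"rx": 0,"ry": 0,"rz": 0,"x": 0,"y": 0.055,"z": 0,"fingers": 0.05},{"rx": 0,"ry": 0,"rz": 0,"x": 0,"y": 0.08,"z": 0,"fingers": 0.05},{"rx": 0,"ry": 0,"rz": 0,"x": 0,"y": 0.105,"z": 0,"fingers": 0.05},{"rx": 0,"ry": 0,"rz": 0,"x": 0,"y": 0.13,"z": 0,"fingers": 0.05},{"rx": 0,"ry": 0,"rz": 0,"x": 0,"y": 0.155,"z": 0,"fingers": 0.05},{"rx": 0,"ry": 0,"rz": 0,"x": 0,"y": 0.18,"z": 0,"fingers": 0.05},{"rx": 0,"ry": 0,"rz": 0,"x": 0,"y": 0.205,"z": 0,"fingers": 0.05},{"rx": 0,"ry": 0,"rz": 0,"x": 0,"y": 0.225,"z": 0,"fingers": 0.05},{"rx": 0,"ry": 0,"rz": 0,"x": 0,"y": 0.24,"z": 0,"fingers": 0.05},{"rx": 0,"ry": 0,"rz": 0,"x": 0,"y": 0.25,"z": 0,"fingers": 0.05}]}}

```text
time: 21.62
ee_pos: [0.416, 0.1207, 0.1524]
eef_rot: [0.034, 0.999, -0.0, 0.0]
ft_force: [0.0, -1.6, 6.3]
width: 0.0099
```

```bash
python3 - <<'E'
from fit import *
s,M,y=tool();print(s["time"],s["ee_pos"],y,s["ft_force"],s["torque"],s["width"],s["joint_positions"].round(2))
d=s["ee_pos"]-[.38684,-.31004,.1524];print(d,d[0]/d[1],np.hypot(d[0],d[1]))
for n in ["scene","side"]: c=viewer.camera(n);save(c,n+"9")
img=cv2.imread("pics/side9.png")[170:290,200:360];cv2.imwrite("pics/side9c.png",cv2.resize(img,None,fx=5,fy=5,interpolation=2))
E
```

```text
21.625 [0.41601453 0.12070494 0.1523819 ] 176.08379035251988 [ 0.0273936  -1.59554448  6.26177622] [-0.2255582   0.08396256 -0.00847335] 0.00988964992990614 [ 0.24  0.09 -0.65  2.08  0.07  0.99  1.06]
[ 2.91745274e-02  4.30744941e-01 -1.81046178e-05] 0.06773040055538192 0.4317318116065791
```

View pics/side9c.png

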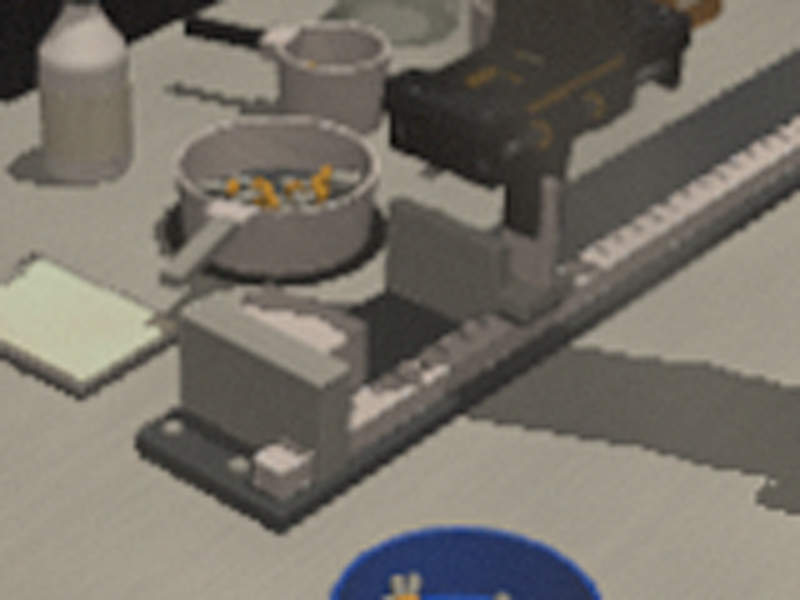

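View pics/scene9.png

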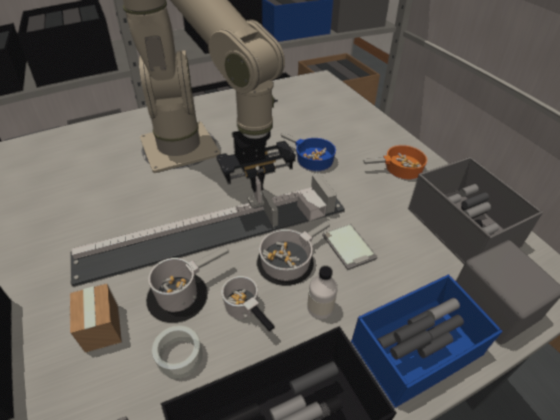

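Call:
{"api": "drive_tool", "payload": {"plan": [{"rx": 0,"ry": 0,"rz": 0,"x": 0,"y": 0.01,"z": 0,"fingers": 0.05},{"rx": 0,"ry": 0,"rz": 0,"x": 0,"y": 0.02,"z": 0,"fingers": 0.05},{"rx": 0,"ry": 0,"rz": 0,"x": 0,"y": 0.03,"z": 0,"fingers": 0.05},{"rx": 0,"ry": 0,"rz": 0,"x": 0,"y": 0.04,"z": 0,"fingers": 0.05},{"rx": 0,"ry": 0,"rz": 0,"x": 0,"y": 0.047,"z": 0,"fingers": 0.05},{"rx": 0,"ry": 0,"rz": 0,"x": 0,"y": 0.053,"z": 0,"fingers": 0.05},{"rx": 0,"ry": 0,"rz": 0,"x": 0,"y": 0.058,"z": 0,"fingers": 0.05},{"rx": 0,"ry": 0,"rz": 0,"x": 0,"y": 0.063,"z": 0,"fingers": 0.05},{"rx": 0,"ry": 0,"rz": 0,"x": 0,"y": 0.068,"z": 0,"fingers": 0.05},{"rx": 0,"ry": 0,"rz": 0,"x": 0,"y": 0.072,"z": 0,"fingers": 0.05},{"rx": 0,"ry": 0,"rz": 0,"x": 0,"y": 0.075,"z": 0,"fingers": 0.05}]}}

```text
time: 23.1
ee_pos: [0.4212, 0.1943, 0.1524]
eef_rot: [0.035, 0.999, -0.0, -0.0]
ft_force: [-2.2, -2.0, 8.4]
width: 0.0098
```

```bash
cat > look2.py <<'E'
from fit import *
import sys
t=sys.argv[1]
s,M,y=tool();print(s["time"],s["ee_pos"],y,s["ft_force"],s["torque"],s["width"])
d=s["ee_pos"]-[.38684,-.31004,.1524];print(d[0]/d[1],np.hypot(d[0],d[1]))
g=[]
for n,(a,b) in [("scene",(165,255)),("side",(200,200))]:
    c=viewer.camera(n);i=cv2.cvtColor(c["color"],cv2.COLOR_RGB2BGR)[a:a+75,b:b+100];g.append(cv2.resize(i,(400,300),interpolation=2))
    P=cloud(c);P=P[~np.isnan(P[...,0])]
    for nm,z,y0 in [("tops75",.075,.26),("tube",.052,.26)]:
        pass
cv2.imwrite(f"pics/{t}.png",np.hstack(g))
E
python3 look2.py c10
```

```text
23.1 [0.42120663 0.19427459 0.15239115] 176.02012690614183 [-2.16485025 -2.00526557  8.40815549] [-0.18395649  0.51761434  0.11198719] 0.009830359698907451
0.06814522079825634 0.5054841918326343
```

View pics/c10.png

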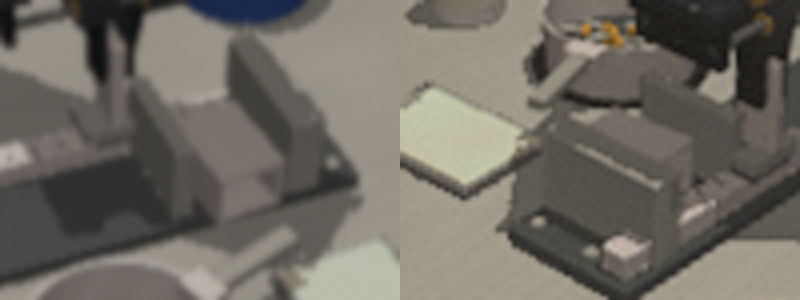

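Call:
{"api": "drive_tool", "payload": {"plan": [{"rx": 0,"ry": 0,"rz": 0,"x": 0,"y": 0.002,"z": 0,"fingers": 0.05},{"rx": 0,"ry": 0,"rz": 0,"x": 0,"y": 0.004,"z": 0,"fingers": 0.05},{"rx": 0,"ry": 0,"rz": 0,"x": 0,"y": 0.006,"z": 0,"fingers": 0.05},{"rx": 0,"ry": 0,"rz": 0,"x": 0,"y": 0.008,"z": 0,"fingers": 0.05},{"rx": 0,"ry": 0,"rz": 0,"x": 0,"y": 0.01,"z": 0,"fingers": 0.05},{"rx": 0,"ry": 0,"rz": 0,"x": 0,"y": 0.012,"z": 0,"fingers": 0.05},{"rx": 0,"ry": 0,"rz": 0,"x": 0,"y": 0.014,"z": 0,"fingers": 0.05}]}}

```text
time: 24.08
ee_pos: [0.4221, 0.2079, 0.1524]
eef_rot: [0.035, 0.999, -0.001, -0.0]
ft_force: [-4.3, -2.0, 9.7]
width: 0.0096
```

```bash
python3 look2.py c11
```

```text
24.075 [0.42207783 0.20792661 0.15238178] 176.00923126453776 [-4.25660241 -1.99364584  9.72080644] [-0.33299965  0.62558191  0.07899522] 0.009624826478359438
0.0680310892660479 0.5191638590098635
```

View pics/c11.png

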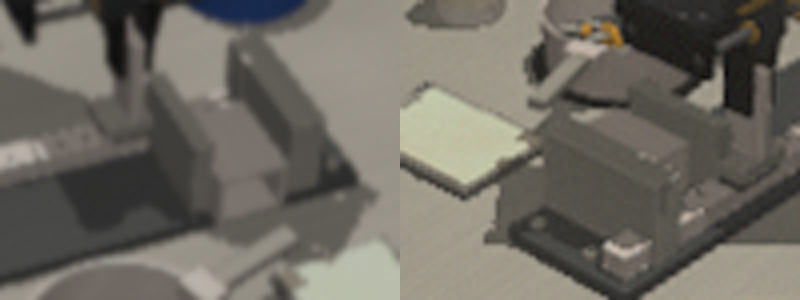

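Call:
{"api": "drive_tool", "payload": {"plan": [{"rx": 0,"ry": 0,"rz": 0,"x": 0.0003,"y": 0.001,"z": -0.0005,"fingers": 0.05},{"rx": 0,"ry": 0,"rz": 0,"x": 0.0003,"y": 0.002,"z": -0.0005,"fingers": 0.05},{"rx": 0,"ry": 0,"rz": 0,"x": 0.0003,"y": 0.003,"z": -0.0005,"fingers": 0.05},{"rx": 0,"ry": 0,"rz": 0,"x": 0.0003,"y": 0.004,"z": -0.0005,"fingers": 0.05}]}}

```text
time: 24.68
ee_pos: [0.4222, 0.2113, 0.1524]
eef_rot: [0.035, 0.999, -0.001, -0.001]
ft_force: [-4.8, -4.8, 7.0]
width: 0.0099
```

Call:
{"api": "drive_tool", "payload": {"plan": [{"rx": 0,"ry": 0,"rz": 0,"x": 0,"y": 0.0007,"z": 0,"fingers": 0.05},{"rx": 0,"ry": 0,"rz": 0,"x": 0,"y": 0.0014,"z": 0,"fingers": 0.05}]}}

```text
time: 24.92
ee_pos: [0.4224, 0.2127, 0.1525]
eef_rot: [0.035, 0.999, -0.001, -0.001]
ft_force: [-3.8, -4.9, 6.8]
width: 0.01
```

```bash
python3 look2.py c12
```

```text
24.925 [0.42235484 0.21269528 0.15245054] 175.96548373255573 [-3.82230421 -4.88023844  6.84196161] [-0.78811914  0.71663121 -0.08957095] 0.010006477799845398
0.06794038613839093 0.5239403375009756
```

View pics/c12.png

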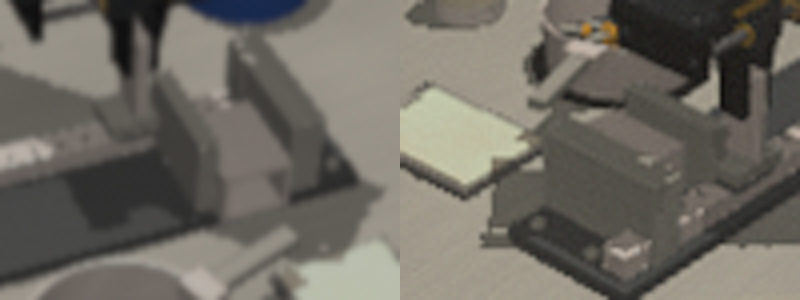

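Call:
{"api": "drive_tool", "payload": {"plan": [{"rx": 0,"ry": 0,"rz": 0,"x": 0,"y": 0.0007,"z": 0,"fingers": 0.05},{"rx": 0,"ry": 0,"rz": 0,"x": 0,"y": 0.0014,"z": 0,"fingers": 0.05},{"rx": 0,"ry": 0,"rz": 0,"x": 0,"y": 0.002,"z": 0,"fingers": 0.05}]}}

```text
time: 25.4
ee_pos: [0.4225, 0.2148, 0.1524]
eef_rot: [0.035, 0.999, -0.001, -0.001]
ft_force: [-4.3, -2.7, 5.5]
width: 0.01
```

Call:
{"api": "drive_tool", "payload": {"plan": [{"rx": 0,"ry": 0,"rz": 0,"x": 0,"y": 0.0007,"z": 0,"fingers": 0.05},{"rx": 0,"ry": 0,"rz": 0,"x": 0,"y": 0.0014,"z": 0,"fingers": 0.05}]}}

```text
time: 25.65
ee_pos: [0.4225, 0.2154, 0.1524]
eef_rot: [0.035, 0.999, -0.001, -0.001]
ft_force: [-6.9, -8.8, 10.4]
width: 0.0094
```

```bash
python3 look2.py c13
```

```text
25.65 [0.42254376 0.21543743 0.15243975] 175.9406548228152 [-6.85848187 -8.80594398 10.40955818] [-1.78798385  1.07924018 -0.08356693] 0.00941178731772935
0.06794537721066986 0.5266889825734113
```

View pics/c13.png

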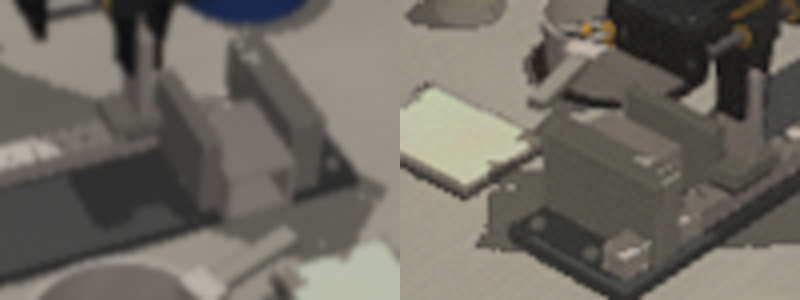

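Call:
{"api": "drive_tool", "payload": {"plan": [{"rx": 0,"ry": 0,"rz": 0,"x": 0.0003,"y": 0,"z": 0,"fingers": 0.05},{"rx": 0,"ry": 0,"rz": 0,"x": 0.0003,"y": 0,"z": 0,"fingers": 0.05}]}}

```text
time: 26.0
ee_pos: [0.4225, 0.2154, 0.1525]
eef_rot: [0.036, 0.999, -0.001, -0.001]
ft_force: [-4.2, -7.4, 9.1]
width: 0.0099
```

```bash
cat > look3.py <<'E'
from fit import *
s,M,y=tool();print(s["time"],s["ee_pos"],y,s["ft_force"],s["torque"][2])
a=np.arctan(.068);
U=np.array([[np.cos(a),-np.sin(a)],[np.sin(a),np.cos(a)]]) # rows gx, gy
for n in ["scene","side"]:
    c=viewer.camera(n);P=cloud(c);P=P[~np.isnan(P[...,0])]
    g=(P[:,:2]-[.4223,.2154])@U.T  # fin-centred
    for nm,z,ylo,yhi,xlo in [("blade",.075,5,40,8),("tube",.052,10,110,12),("fixed",.075,60,120,8)]:
        m=(abs(P[:,2]-z)<.005)&(g[:,1]>ylo/1e3)&(g[:,1]<yhi/1e3)&(g[:,0]>xlo/1e3)&(g[:,0]<.09)
        f=g[m]*1e3
        if m.sum()<10: print(n,nm,m.sum());continue
        # edges per x-bin
        out=[]
        for x0 in range(10,90,16):
            k=(f[:,0]>=x0)&(f[:,0]<x0+16)
            if k.sum()>4: out.append((x0+8,*np.percentile(f[k,1],[5,95]).round(1).tolist()))
        print(n,nm,m.sum(),out)
E
python3 look3.py
```

```text
26.0 [0.42250579 0.21542544 0.15246612] 175.92948350325034 [-4.17366005 -7.44417423  9.08553088] -0.11695868516852649
scene blade 121 [(18, 9.9, 23.6), (34, 10.0, 23.0), (50, 9.4, 21.7), (66, 9.5, 22.4), (82, 8.9, 22.9)]
scene tube 275 [(18, 26.5, 74.4), (34, 21.9, 74.1), (50, 10.9, 74.0), (66, 35.2, 74.4), (82, 12.2, 89.8)]
scene fixed 196 [(18, 73.9, 97.1), (34, 74.6, 96.8), (50, 74.7, 97.7), (66, 73.6, 96.6), (82, 74.8, 98.1)]
side blade 123 [(18, 6.5, 27.5), (34, 12.5, 27.7), (50, 13.4, 27.8), (66, 11.9, 26.7), (82, 14.1, 27.4)]
side tube 206 [(18, 24.8, 104.0), (34, 25.2, 103.8), (50, 25.3, 102.8), (66, 26.4, 103.0), (82, 24.5, 102.9)]
side fixed 197 [(18, 79.8, 101.9), (34, 79.5, 103.5), (50, 80.1, 102.6), (66, 79.5, 102.6), (82, 79.7, 102.5)]
```

The gap reads about 50–51 mm in both views, and the blade is square to within about 0.01 rad. I'll give one more small nudge, hold, then open.

Call:
{"api": "drive_tool", "payload": {"plan": [{"rx": 0,"ry": 0,"rz": 0,"x": 0,"y": 0.0003,"z": 0,"fingers": 0.05},{"rx": 0,"ry": 0,"rz": 0,"x": 0,"y": 0.0003,"z": 0,"fingers": 0.05}]}}

```text
time: 26.35
ee_pos: [0.4225, 0.2155, 0.1524]
eef_rot: [0.036, 0.999, -0.002, -0.001]
ft_force: [-4.2, -8.3, 10.0]
width: 0.01
```

```bash
python3 look3.py
```

```text
26.35 [0.42247431 0.21547397 0.15243185] 175.91811118571894 [-4.22593128 -8.33322096  9.99917229] -0.08984799940997112
scene blade 120 [(18, 8.5, 22.5), (34, 10.1, 22.6), (50, 9.5, 22.7), (66, 8.9, 21.9), (82, 9.8, 22.5)]
scene tube 279 [(18, 10.1, 74.9), (34, 36.7, 73.9), (50, 37.1, 74.4), (66, 20.7, 74.1), (82, 14.6, 84.7)]
scene fixed 196 [(18, 74.4, 97.0), (34, 74.4, 98.7), (50, 74.1, 96.8), (66, 74.0, 97.6), (82, 74.2, 97.4)]
side blade 122 [(18, 5.7, 26.2), (34, 14.7, 26.5), (50, 11.6, 28.3), (66, 12.1, 26.7), (82, 13.1, 26.4)]
side tube 207 [(18, 24.4, 102.8), (34, 24.9, 103.1), (50, 25.1, 103.0), (66, 25.0, 103.1), (82, 26.6, 102.3)]
side fixed 197 [(18, 78.9, 102.5), (34, 79.9, 103.4), (50, 79.1, 103.0), (66, 79.9, 103.8), (82, 79.0, 103.0)]
```

Call:
{"api": "drive_tool", "payload": {"plan": [{"rx": 0,"ry": 0,"rz": 0,"x": 0,"y": 0,"z": 0,"fingers": 0.3},{"rx": 0,"ry": 0,"rz": 0,"x": 0,"y": 0,"z": 0,"fingers": 0.35},{"rx": 0,"ry": 0,"rz": 0,"x": 0,"y": 0,"z": 0,"fingers": 0.35},{"rx": 0,"ry": 0,"rz": 0,"x": 0,"y": 0,"z": 0,"fingers": 0.35},{"rx": 0,"ry": 0,"rz": 0,"x": 0,"y": 0,"z": -0.02,"fingers": 0.35},{"rx": 0,"ry": 0,"rz": 0,"x": 0,"y": 0,"z": -0.05,"fingers": 0.35},{"rx": 0,"ry": 0,"rz": 0,"x": 0,"y": 0,"z": -0.09,"fingers": 0.35},{"rx": 0,"ry": 0,"rz": 0,"x": 0,"y": -0.01,"z": -0.13,"fingers": 0.35},{"rx": 0,"ry": 0,"rz": 0,"x": 0,"y": -0.01,"z": -0.13,"fingers": 0.35}]}}

```text
time: 27.58
ee_pos: [0.4236, 0.207, 0.2855]
eef_rot: [0.036, 0.999, 0.001, 0.003]
ft_force: [-0.8, -1.1, -1.0]
width: 0.0303
```

```bash
python3 look3.py; python3 look2.py c14; python3 - <<'E'
from fit import *
c=viewer.camera("wrist");save(c,"w14")
P=cloud(c);P=P[~np.isnan(P[...,0])]
a=np.arctan(.068);U=np.array([[np.cos(a),-np.sin(a)],[np.sin(a),np.cos(a)]])
g=(P[:,:2]-[.4223,.2154])@U.T*1e3
for nm,z in [("75",.075),("fin",.116),("tube",.052)]:
    m=(abs(P[:,2]-z)<.004)&(abs(g[:,0])<100)&(g[:,1]>-20)&(g[:,1]<110);f=g[m]
    for x0 in range(-16,90,16):
        k=(f[:,0]>=x0)&(f[:,0]<x0+16)
        if k.sum()>4:
            h,e=np.histogram(f[k,1],bins=np.arange(-20,112,4));print(nm,x0,[(int(b),int(n)) for b,n in zip(e,h) if n>2])
E
python3 look.py 104 103 | grep -A20 both
```

```text
27.575 [0.42364673 0.20704469 0.28548999] 175.9280031664409 [-0.79009939 -1.05843185 -0.95106543] 0.052812241222258687
scene blade 122 [(18, 9.3, 22.7), (34, 10.2, 23.4), (50, 9.9, 22.3), (66, 9.6, 22.8), (82, 9.7, 22.8)]
scene tube 274 [(18, 10.4, 74.4), (34, 10.2, 73.8), (50, 10.5, 73.7), (66, 33.8, 74.2), (82, 15.3, 90.8)]
scene fixed 194 [(18, 74.1, 96.6), (34, 74.5, 98.7), (50, 73.7, 97.1), (66, 74.1, 98.1), (82, 74.5, 97.7)]
side blade 126 [(18, 5.6, 27.4), (34, 10.7, 27.0), (50, 13.8, 27.2), (66, 14.3, 27.2), (82, 12.3, 27.5)]
side tube 220 [(18, 24.2, 102.6), (34, 25.1, 102.7), (50, 25.6, 102.6), (66, 25.9, 103.3), (82, 23.7, 102.7)]
side fixed 200 [(18, 79.3, 103.0), (34, 79.2, 103.4), (50, 79.9, 103.5), (66, 80.3, 103.4), (82, 80.7, 103.9)]
27.675 [0.42249547 0.20680877 0.28249997] 175.96051894487576 [ 0.08039284  0.13248927 -0.59694712] [ 0.12849867 -0.15458837  0.02499204] 0.030763598166548653
0.06898626382580984 0.5180771773742332
75 -16 [(-8, 3), (72, 13), (76, 90), (80, 76), (84, 77), (88, 78), (92, 80), (96, 76), (100, 16)]
75 0 [(12, 68), (16, 65), (20, 69), (24, 31)
[... 1203 characters left out ...]
), (60, 29)]
== both
skillet rim n 765 centre [0.6147 0.1102] res 0.0029 z [0.0499 0.0536]
skillet handle n 255 dirdeg fit 103.5 mean 104.0 offset 0.0013 width 0.0163 tmax 0.1461 ztop [0.049  0.0513]
saucepan rim n 597 centre [ 0.5998 -0.1631] res 0.0029 z [0.0761 0.0802]
saucepan handle n 321 dirdeg fit 103.1 mean 103.0 offset -0.002 width 0.0157 tmax 0.1435 ztop [0.0714 0.0739]
milk rim n 563 centre [ 0.6879 -0.0374] res 0.0034 z [0.0574 0.0606]
tape rim n 836 centre [ 0.7506 -0.2007] res 0.0047 z [0.045  0.0475]
beam 1541 dx/dy 0.0648 x at y=0 0.4093 z 0.0306
tube 555 [470.1 251.1] [125.1  99.5] 14.3
fixed 741 [465.3 267.6] [ 99.1 107.7] 87.3
carton 1794 [ 614.6 -337.4] [ 89.4 104.7] 84.7
```

View pics/c14.png

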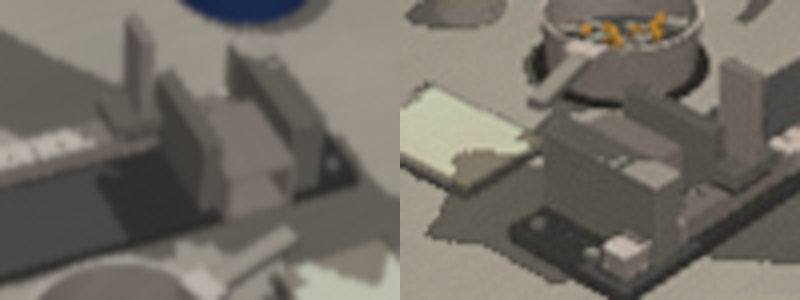

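View pics/w14.png

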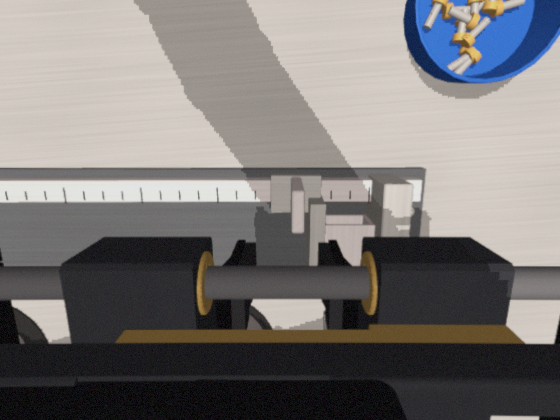

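The jaw is closed on the tube. The gap is about 50 mm by wrist depth, the tube fills it flat against the fixed jaw, and the gripper is clear. I'm handing the job in.

```bash
python3 - <<'E'
from h import *
print(workorder.close_job()); print(monitor.read_state()["time"])
E
```

```text
the job is handed in; nothing more can be done
None
the job is handed in; nothing more can be done
```

I turned both pans clear of the gauge, then closed the sliding jaw on the tube, let go and handed the job in at about 28 s.

- **Saucepan:** I turned it by its handle from 156° to 103°. It ended about 2 mm from where it stood.
- **Skillet:** I turned the aluminium one, not the blue or orange look-alikes, from -175° to 104°. It ended about 3 mm from where it stood. Both pans drifted 4–5 mm partway through their turns, and I eased them back.
- **Clearances:** By the measured positions, both handles ended well off the gauge, by 50 mm or more. The saucepan's is about 60 mm clear of the nearest pan; the skillet's points away from the other pans and the carton. The milk pan, tape roll and carton read unchanged.
- **Gauge jaw:** I pinched the fin and slid it about 527 mm until it stopped, with 8–9 N at the end. After letting go, the gap read about 50 mm by wrist depth. The blade was square within the camera noise (about 0.01 rad) and the tube lay flat against the fixed jaw. The gripper was raised and touching nothing.

**Checks that disagreed:**
- The scene and side cameras differed by 3–5 mm in y throughout.
- One finger-opening reading after release was odd: 53 mm, with 30–31 mm just before and after.
- The first move call was refused and moved nothing.

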